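# Load and close the forging dies

## Robot

A 6-joint arm with a two-finger parallel gripper is mounted at the origin on the work surface. World frame = base frame: x ahead of the robot, y to its left, z up, the work surface at z = 0. Lengths are in mm, angles in rad, forces in N, time in s.
With the tool pointing down it reaches from about 300 to 875 mm from the base axis. Payload 4.2 kg.
Tool frame: the origin (TCP) lies at the very end of the fingers, on their centre line; the grasp point (between the pads) lies 19 mm behind it (bot.grasp_offset is the distance from the TCP to the grasp point, in mm); z points along the fingers, y is the direction in which the jaws open and shut (so a half turn about z gives the same grasp; the last joint's range is limited). The gripper opens to 85 mm and grips with 20 to 120 N. Pads are 22 mm wide; open, the fingers measure 114 mm over their backs; the gripper's body (76 mm by 85 mm) begins 54 mm behind the grasp point. The pads swing forward as they close: fully open they stand 13 mm farther back than shut.
Start: joints at [-1.268, 0.32, 1.565, -0, 1.257, -0.02], TCP at [182.406, -545.316, 231.338] pointing down, gripper open.
Joint ranges: [-3.11, 3.11], [-0.84, 2.01], [0.21, 2.61], [-1.34, 4.49], [0.05, 2.63], [-2.56, 2.56]. Speed limits (rad/s): [2.57, 2.57, 3.14, 3.14, 3.14, 3.14].

## Interface

Orientations are given as a unit quaternion [x, y, z, w].
In Python, from bench import bot gives the robot as it stands.
- The arm moves only by the tool apply_moves, never from a script. Its argument "moves" is a list of rows, each a list of 2 entries, a list of its own where there are three numbers: the shift along the tool's x, y, z in mm, then the turn about the tool's z in rad. A call has 1 to 5 rows; each row shifts and turns the commanded pose from where the row before left it, along the tool's axes as they then stand; what a row does not reach is not made up. A row lasts 1/12 s, in which the tool goes at most 41.7 mm and 7.16 degrees, less where a joint would pass 70% of its speed; a pose out of reach is approached as far as the arm can. A call is refused whole if a number of a shift passes 41.7 or a number of a turn 0.125, either way. A call with a gripper value outside its range is refused whole. "grip" is the closure in counts, from 0 (fully open) to 255 (shut), set as the call begins (left out, the last holds). The fingers move at their own pace and stop on an object; "newtons" is the grip in N (left out, the last holds). Time passes only in rows, so rows that do not move let the fingers close. It gives the time, the measured TCP pose, the force and the opening at its end, in the units of the state.
- bot.state(): the state, without advancing time (a new reading comes with each control period).
- bot.read_camera(name): name is "side" or "top"; returns the picture (480x640x3 uint8, red, green, blue); there is no depth.
- bot.calibration(name): a dict with "mtx" (3x3 intrinsics, pixels), "D" ([k1, k2, p1, p2, k3] as OpenCV has them; the pictures are not rectified), "extrinsics" (4x4, takes a point from world to camera coordinates). Camera axes: x right, y down, z forward; pixel columns grow to the right and rows downward; lengths in mm; the calibration is good to about 2 mm. A picture is of the moment at which its call begins. calibration takes no time and is no camera call.
- bot.sign_off(): hands the job in, once; it reports no verdict.
The state is a dict: "time_s": time; "q": joint angles; "joint_vel": joint speeds; "joint_torque": joint torques, N m; "eef_pos": TCP position; "eef_rot": TCP orientation; "wrist_force": force on the tool from outside, world axes, zero at the start; "moment": the same for the moment, N m; "width": opening from 0.0 (shut) to 1.0 (fully open).
Only numpy, scipy, OpenCV 4.12 (cv2) and the standard library are available. Lean on these libraries where they do the work, as an engineer would, in place of code of your own. Each camera call takes 0.05 s, during which the arm holds its last target.

## Task

Lay every billet that is on the bench into the pocket of one of the clamped die bottoms, at most one to a die and in whichever die you like. Then close all four dies, empty ones too: set each top half, the right way round, on the one bottom whose lugs match its end slots, so that it sits fully home and flush. Leave the horseshoe, the hammer and the oil can where they are.

Things in the scene. Friction and masses are not known exactly. Their poses are not given: they have to be found in the camera images.
- die_A: Clamped (fixed) dark steel die bottom, 110 (x) x 60 (y) x 30 mm high. Origin: centre of its flat upper face, 30 above the bench; z up. Pocket amid the face 65 (x) x 27 (y), 10 deep. Two lugs on the face, 14 high, x=+/-43 to the ends at +/-55: at its +x end narrow at y=+18, at its -x end narrow at y=+18 (narrow = 12 along y). Clamp ears 10 high reach x=+/-79.
- die_B: Clamped (fixed) dark steel die bottom, 110 (x) x 60 (y) x 30 mm high. Origin: centre of its flat upper face, 30 above the bench; z up. Pocket amid the face 65 (x) x 27 (y), 10 deep. Two lugs on the face, 14 high, x=+/-43 to the ends at +/-55: at its +x end narrow at y=+18, at its -x end narrow at y=0 (narrow = 12 along y). Clamp ears 10 high reach x=+/-79.
- die_C: Clamped (fixed) dark steel die bottom, 110 (x) x 60 (y) x 30 mm high. Origin: centre of its flat upper face, 30 above the bench; z up. Pocket amid the face 65 (x) x 27 (y), 10 deep. Two lugs on the face, 14 high, x=+/-43 to the ends at +/-55: at its +x end narrow at y=0, at its -x end narrow at y=+18 (narrow = 12 along y). Clamp ears 10 high reach x=+/-79.
- die_D: Clamped (fixed) dark steel die bottom, 110 (x) x 60 (y) x 30 mm high. Origin: centre of its flat upper face, 30 above the bench; z up. Pocket amid the face 65 (x) x 27 (y), 10 deep. Two lugs on the face, 14 high, x=+/-43 to the ends at +/-55: at its +x end wide (28) at y=0, at its -x end narrow at y=0 (narrow = 12 along y). Clamp ears 10 high reach x=+/-79.
- top_A: Loose bright steel top half, 0.8 kg, 110 (x) x 60 (y) x 22 high; grip tang mid-top 36 (x) x 24 (y), z=22 to 52. Origin: centre of underside, z up; hollow below to clear a billet. Slots through its full height in both ends match the lugs of die_A (same y, 2 mm play a side) with x axes the same way: then the origins coincide. On other dies or turned it stands 14 proud.
- top_B: Loose bright steel top half, 0.8 kg, 110 (x) x 60 (y) x 22 high; grip tang mid-top 36 (x) x 24 (y), z=22 to 52. Origin: centre of underside, z up; hollow below to clear a billet. Slots through its full height in both ends match the lugs of die_B (same y, 2 mm play a side) with x axes the same way: then the origins coincide. On other dies or turned it stands 14 proud.
- top_C: Loose bright steel top half, 0.8 kg, 110 (x) x 60 (y) x 22 high; grip tang mid-top 36 (x) x 24 (y), z=22 to 52. Origin: centre of underside, z up; hollow below to clear a billet. Slots through its full height in both ends match the lugs of die_C (same y, 2 mm play a side) with x axes the same way: then the origins coincide. On other dies or turned it stands 14 proud.
- top_D: Loose bright steel top half, 0.8 kg, 110 (x) x 60 (y) x 22 high; grip tang mid-top 36 (x) x 24 (y), z=22 to 52. Origin: centre of underside, z up; hollow below to clear a billet. Slots through its full height in both ends match the lugs of die_D (same y, 2 mm play a side) with x axes the same way: then the origins coincide. On other dies or turned it stands 14 proud.
- billet_1: Loose dark steel billet, square bar 60 (x) x 22 x 22 mm, about 0.22 kg; may be absent. Origin: its centre; x along its length. Lying in a pocket (its x along the die's x, either way) its centre is 1 mm above the die's parting face, and 12 mm of it stand above the face.
- billet_2: Loose dark steel billet, square bar 60 (x) x 22 x 22 mm, about 0.22 kg; may be absent. Origin: its centre; x along its length. Lying in a pocket (its x along the die's x, either way) its centre is 1 mm above the die's parting face, and 12 mm of it stand above the face.
- billet_3: Loose dark steel billet, square bar 60 (x) x 22 x 22 mm, about 0.22 kg; may be absent. Origin: its centre; x along its length. Lying in a pocket (its x along the die's x, either way) its centre is 1 mm above the die's parting face, and 12 mm of it stand above the face.
- billet_4: Loose dark steel billet, square bar 60 (x) x 22 x 22 mm, about 0.22 kg; may be absent. Origin: its centre; x along its length. Lying in a pocket (its x along the die's x, either way) its centre is 1 mm above the die's parting face, and 12 mm of it stand above the face.
- horseshoe: Bystander: a loose flat horseshoe, about 130 mm across, origin in the middle of its arc; stays where it is.
- hammer: Bystander: a loose hand hammer lying on the bench; stays where it is.
- oil_can: Bystander: a loose upright can 60 mm across, 110 mm high; origin at its foot; stays where it is.
Things that resemble listed ones, but are neither listed nor needed, are in the scene too. What is shaped like the billet_1 but pink is not meant. Leave any turquoise look-alike of the die_D alone.

How it is judged (in metres and radians):
At the end, for the whole second after the job is handed in: Every top half rests fully home on its own die bottom (origins within 6 mm, lengthwise axes within 0.08 rad, tilt under 0.06 rad, at rest) and every billet present lies in a die pocket (its centre within 7 mm of a die's origin) (distance between top_A and die_A below 0.006 m and angle between the x axis of top_A and the x axis of die_A, either way round below 0.08 rad and angle between each of top_A, top_B, top_C, top_D's own z axis and vertical below 0.06 rad and linear speed of each of top_A, top_B, top_C, top_D below 0.02 m/s and distance between top_B and die_B below 0.006 m and angle between the x axis of top_B and the x axis of die_B, either way round below 0.08 rad and distance between top_C and die_C below 0.006 m and angle between the x axis of top_C and the x axis of die_C, either way round below 0.08 rad and distance between top_D and die_D below 0.006 m and angle between the x axis of top_D and the x axis of die_D, either way round below 0.08 rad and (distance between billet_1 and die_A below 0.007 m or distance between billet_1 and die_B below 0.007 m or distance between billet_1 and die_C below 0.007 m or distance between billet_1 and die_D below 0.007 m) and (distance between billet_2 and die_A below 0.007 m or distance between billet_2 and die_B below 0.007 m or distance between billet_2 and die_C below 0.007 m or distance between billet_2 and die_D below 0.007 m) and (distance between billet_3 and die_A below 0.007 m or distance between billet_3 and die_B below 0.007 m or distance between billet_3 and die_C below 0.007 m or distance between billet_3 and die_D below 0.007 m) and (distance between billet_4 and die_A below 0.007 m or distance between billet_4 and die_B below 0.007 m or distance between billet_4 and die_C below 0.007 m or distance between billet_4 and die_D below 0.007 m)); the robot touches nothing.
It fails at once if horseshoe pushed more than 30 mm from its place (distance of horseshoe from where it was at the start of the episode above 0.03 m).
It fails at once if hammer pushed more than 30 mm from its place (distance of hammer from where it was at the start of the episode above 0.03 m).
It fails at once if oil can pushed more than 30 mm from its place (distance of oil_can from where it was at the start of the episode above 0.03 m).
Of billet_1, billet_2, billet_3, billet_4 only 2 to 4 are there at a start; the rules pass over those that are not, and their reading is None.
At some moment in a run one of top_A, top_B, top_C, top_D, billet_1, billet_2, billet_3, billet_4 may be knocked a few centimetres aside while the robot is not near it.
Once in a run the grip may slacken for a moment while it holds something.
It also fails if it takes over 208 s, if anything falls off the work surface, if the arm or the gripper's body presses on something with over 40 N, if the wrist force passes 120 N, or if a joint passes its speed limit or range.

## Working session

There is one attempt and no reset: what is moved stays moved. The work goes in short steps, Python scripts to look and compute and a tool call to move; the robot and the scene stay as the last step left them, time stands still between calls to the robot, and variables do not carry over. Pictures are saved under pics/ and viewed, and the job is handed in when it is done.

Besides the shell and the picture viewer there is one more tool, called after "Call:" as name(argument=value, ...), one argument or row to a line, values as JSON. apply_moves: Moves the arm, as the interface text tells. Its arguments: {"type":"object","properties":{"moves":{"type":"array"},"grip":{"type":"number"},"newtons":{"type":"number"}},"required":["moves"]}

```bash
ls; mkdir -p pics
python3 - <<'E'
from bench import bot
import cv2
print(bot.state())
for n in ("side","top"):
    im=bot.read_camera(n); cv2.imwrite(f"pics/{n}0.png",im[:,:,::-1]); print(n,bot.calibration(n))
E
```

```text
pics
{'time_s': 0.0, 'q': array([-1.26800082e+00,  3.20294943e-01,  1.56568831e+00,  1.13204063e-05,
        1.25739849e+00, -1.99898552e-02]), 'joint_vel': array([ 0.00033871, -0.00160455,  0.00137754, -0.00135653,  0.00057376,
       -0.00083184]), 'joint_torque': array([ 8.77736747e-04, -4.15521491e+01, -2.34158260e+01,  2.15104342e-04,
        8.22563481e-03,  3.57463584e-06]), 'eef_pos': array([ 182.26108777, -544.84106045,  230.4769112 ]), 'eef_rot': array([ 9.87004333e-01,  1.60691151e-01, -1.20740792e-04, -8.86374878e-04]), 'wrist_force': array([0.69572962, 0.09050743, 0.92102857]), 'moment': array([-0.02014146,  0.02200948, -0.00658187]), 'width': 0.9972250208163977}
side {'mtx': array([[545.56602673,   0.        , 323.98172888],
       [  0.        , 545.56602673, 233.09234107],
       [  0.        ,   0.        ,   1.        ]]), 'D': array([-0.05170551,  0.        ,  0.        ,  0.        ,  0.        ]), 'extrinsics': array([[-9.98223384e-01, -5.60777545e-02, -2.01335770e-02,
         5.23733057e+02],
       [-1.79963189e-02,  6.05897458e-01, -7.95339175e-01,
         3.68590587e+00],
       [ 5.67997181e-02, -7.93563832e-01, -6.05830204e-01,
         1.35506542e+03],
       [ 0.00000000e+00,  0.00000000e+00,  0.00000000e+00,
         1.00000000e+00]])}
top {'mtx': array([[454.32413295,   0.        , 312.15310572],
       [  0.        , 454.32413295, 242.17038279],
       [  0.        ,   0.        ,   1.        ]]), 'D': array([0.02234675, 0.        , 0.        , 0.        , 0.        ]), 'extrinsics': array([[-2.14851941e-02, -9.99505918e-01, -2.29413656e-02,
         7.40592553e+01],
       [-9.88456440e-01,  2.46786899e-02, -1.49481864e-01,
         5.52558351e+02],
       [ 1.49974171e-01,  1.94648937e-02, -9.88498288e-01,
         1.05677825e+03],
       [ 0.00000000e+00,  0.00000000e+00,  0.00000000e+00,
         1.00000000e+00]])}
```

View pics/top0.png

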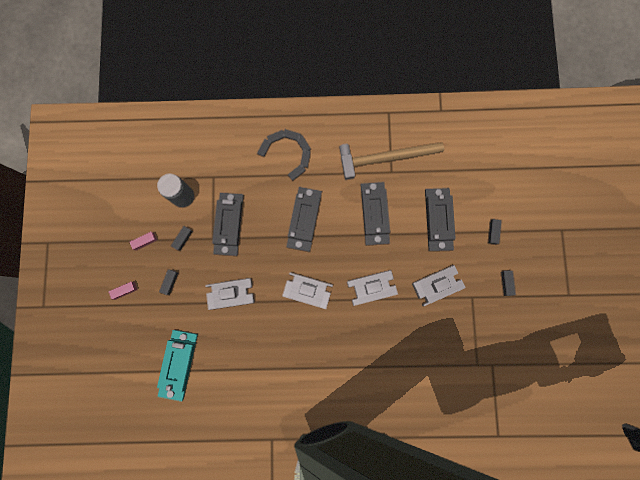

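View pics/side0.png

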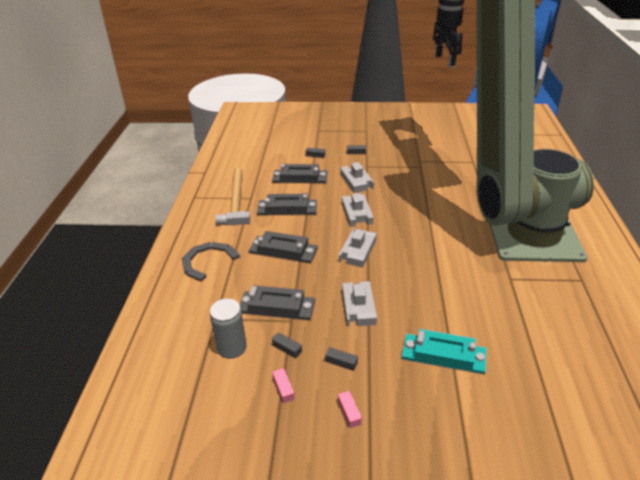

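The top view shows four dies in the row at v≈215, four tops at v≈290, and four dark billets at about (181,238), (168,281), (495,231) and (509,283). I'll zoom in to see the lugs.

Run:
```python
import cv2,numpy as np
im=cv2.imread("pics/top0.png")
c=im[175:262,205:465]; c=cv2.resize(c,None,fx=3,fy=3,interpolation=cv2.INTER_CUBIC)
d=im[258:312,200:470]; d=cv2.resize(d,None,fx=2.88,fy=2.88,interpolation=cv2.INTER_CUBIC)
d=cv2.resize(d,(780,156))
c=cv2.convertScaleAbs(c,alpha=1.8)
cv2.imwrite("pics/crop0.png",np.vstack([c,d]))
im=cv2.imread("pics/side0.png")
c=im[155:330,235:385]; cv2.imwrite("pics/crop1.png",cv2.resize(cv2.convertScaleAbs(c,alpha=1.3),None,fx=3.4,fy=3.4,interpolation=cv2.INTER_CUBIC))
```

```text
(no output)
```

View pics/crop0.png

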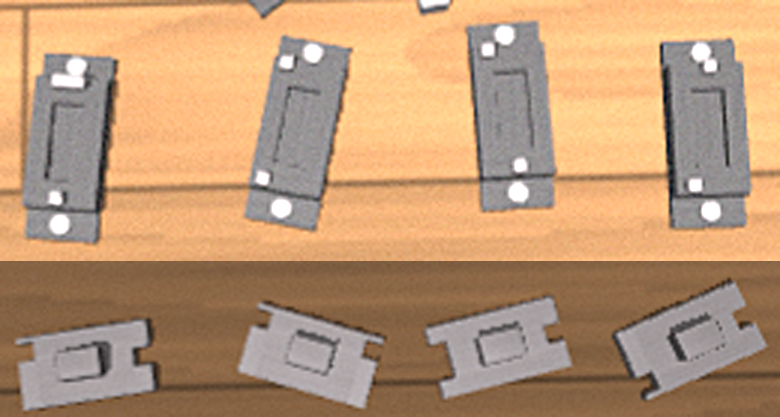

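View pics/crop1.png

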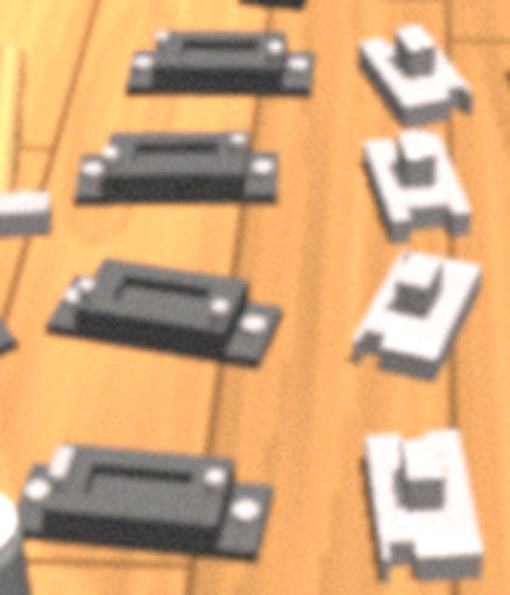

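Reading the lugs in the top view, where image up is +x and image left is +y, the dies from left to right are D, A, B, C, all with +x pointing away from the robot. The tops from left to right look like C, A, D, B. Next I'll measure poses.

```bash
cat > h.py <<'E'
import cv2,numpy as np
from bench import bot
CAL={n:bot.calibration(n) for n in("side","top")}
def ray(n,uv,z):
    c=CAL[n];E=c["extrinsics"];R=E[:3,:3];t=E[:3,3]
    p=cv2.undistortPoints(np.array(uv,float).reshape(-1,1,2),c["mtx"],c["D"]).reshape(-1,2)
    d=np.c_[p,np.ones(len(p))]@R; C=-R.T@t
    return (C+d*((z-C[2])/d[:,2])[:,None])[:,:2]
def proj(n,P):
    c=CAL[n];E=c["extrinsics"]
    return cv2.projectPoints(np.array(P,float).reshape(-1,1,3),cv2.Rodrigues(E[:3,:3])[0],E[:3,3],c["mtx"],c["D"])[0].reshape(-1,2)
def cam(n,name):
    im=bot.read_camera(n)[:,:,::-1].copy(); cv2.imwrite(f"pics/{name}.png",im); return im
def ortho(im,n,z,x0,x1,y0,y1,s=3):
    # rows: x decreasing, cols: y decreasing
    H=int((x1-x0)*s);W=int((y1-y0)*s)
    r,c=np.mgrid[0:H,0:W]
    P=np.c_[(x1-r.ravel()/s),(y1-c.ravel()/s),np.full(H*W,z)]
    m=proj(n,P).astype(np.float32).reshape(H,W,2)
    return cv2.remap(im,m,None,cv2.INTER_CUBIC)
E
python3 - <<'E'
from h import *
for n in CAL:
    E=CAL[n]["extrinsics"]; print(n,-E[:3,:3].T@E[:3,3])
im=cv2.imread("pics/top0.png");hsv=cv2.cvtColor(im,cv2.COLOR_BGR2HSV)
def comps(m,lo,hi):
    k,l,st,c=cv2.connectedComponentsWithStats(m.astype(np.uint8))
    return [(i,st[i],c[i]) for i in range(1,k) if lo<st[i,4]<hi],l
S,V=hsv[...,1],hsv[...,2]
# white lugs/bolts
reg=np.zeros(S.shape,bool);reg[170:262,200:470]=1
cs,l=comps((V>130)&(S<60)&reg,5,400)
for i,s,c in cs: print("lug",s[4],c.round(1),ray("top",[c],44).round(1))
reg=np.zeros(S.shape,bool);reg[255:312,195:475]=1
for nm,m in(("bright",(S<60)&(V>110)&reg),("grey",(S<70)&reg)):
    cs,l=comps(m,200,4000)
    for i,s,c in cs:
        pts=np.argwhere(l==i)[:,::-1].astype(np.float32); w=ray("top",pts,22).astype(np.float32)
        print(nm,s[4],c.round(1),cv2.minAreaRect(w))
reg=np.zeros(S.shape,bool);reg[220:300,155:190]=1;reg[215:300,480:520]=1
cs,l=comps((S<70)&(V<110)&reg,50,400)
for i,s,c in cs:
    pts=np.argwhere(l==i)[:,::-1].astype(np.float32); w=ray("top",pts,15).astype(np.float32)
    print("bil",s[4],c.round(1),cv2.minAreaRect(w))
E
```

```text
side [ 445.90158314 1102.4674013   834.41572648]
top [ 389.28159707   39.81617154 1128.91995934]
lug 59 [349.  172.8] [[724.7 -33.4]]
lug 30 [372.6 186.4] [[688.5 -90.1]]
lug 26 [308.8 192.3] [[678.   66.8]]
lug 10 [367.2 191. ] [[677.2 -76.4]]
lug 39 [439.3 193.6] [[ 665.8 -250.9]]
lug 61 [228.5 199.5] [[665.1 264.7]]
lug 12 [299.9 195.4] [[670.7  88.7]]
lug 12 [378.  229.5] [[580.9 -98.6]]
lug 12 [292.1 233.6] [[576.2 109.4]]
lug 15 [436.4 236.4] [[ 560.4 -237.4]]
lug 30 [377.4 238.6] [[558.6 -96.1]]
lug 12 [223.  240.5] [[563.4 277.4]]
lug 28 [298.4 243.8] [[550.7  94.5]]
lug 30 [441.5 244.7] [[ 540.1 -248.2]]
lug 32 [224.5 249.5] [[541.3 273.6]]
bright 1007 [438.8 285. ] ((445.38336181640625, -241.2852325439453), (60.44635772705078, 110.05300903320312), 22.42522621154785)
bright 1015 [372.8 287.4] ((442.9492492675781, -80.70402526855469), (60.83220672607422, 111.23506927490234), 13.144618034362793)
bright 1070 [307.1 290.9] ((439.4184265136719, 76.16922760009766), (111.01741790771484, 61.78578567504883), 72.3880844116211)
bright 1014 [228.5 294.1] ((435.9703063964844, 266.9117126
[... 359 characters left out ...]
31, 76.35094451904297), (111.72089385986328, 62.77983093261719), 72.47824096679688)
grey 1134 [229.3 293.7] ((436.5255126953125, 265.6510314941406), (62.56437683105469, 114.02213287353516), 7.364287376403809)
bil 247 [494.7 231.3] ((574.699951171875, -386.9734802246094), (26.56134796142578, 60.3813591003418), 85.30305480957031)
bil 237 [180.9 238.1] ((576.7835693359375, 388.1403503417969), (27.046863555908203, 59.93730163574219), 57.11232376098633)
bil 262 [167.9 281.9] ((468.51336669921875, 418.0743408203125), (27.97309684753418, 60.43795394897461), 69.97124481201172)
bil 273 [508.2 282.9] ((447.9781799316406, -408.6272277832031), (60.36798858642578, 27.353626251220703), 1.4167366027832031)
```

Run:
```python
from h import *
im=cv2.imread("pics/top0.png")
ims=cv2.imread("pics/side0.png")
o=[ortho(im,"top",44,540,700,y-60,y+60,3.2) for y in(265,95,-85,-245)]
p=[ortho(ims,"side",44,540,700,y-60,y+60,3.2) for y in(265,95,-85,-245)]
a=np.vstack([np.hstack(o),np.hstack(p)]);a=cv2.resize(a,(800,int(800*a.shape[0]/a.shape[1])))
print(a.shape)
cv2.imwrite("pics/ortho0.png",a[:600])
o=ortho(im,"top",22,395,490,-310,330,1.25*1)
q=[ortho(im,"top",22,380,500,y-66,y+66,3) for y in(267,76,-81,-241)]
q=np.hstack(q);q=cv2.resize(q,(800,int(800*q.shape[0]/q.shape[1])));cv2.imwrite("pics/ortho1.png",q)
```

```text
(533, 800, 3)
```

View pics/ortho0.png

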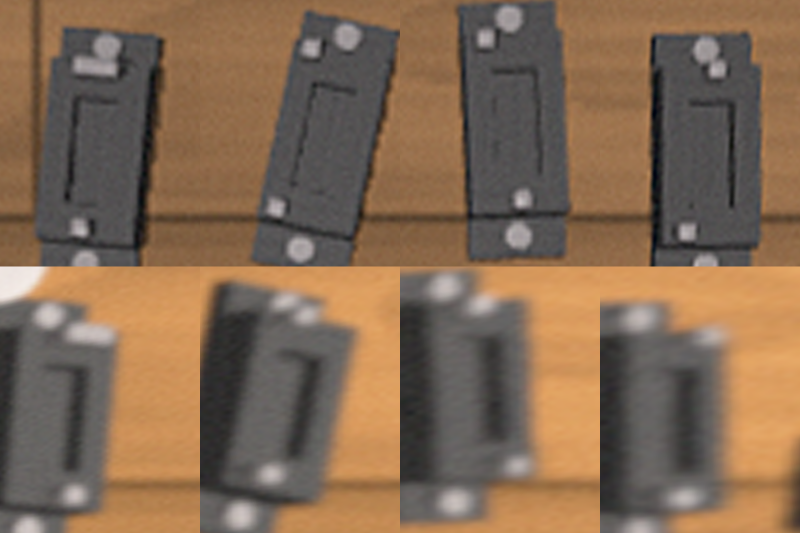

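View pics/ortho1.png

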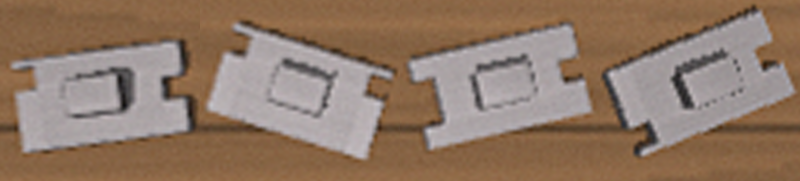

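```bash
cat > dies.py <<'E'
from h import *
s=3.2
# name, ytile, far(px,py), near, off far, near (in 200px tile of top view), half width px
D=[("D",265,(95,66),(79,228),0,0,16),("A",95,(311-200,48),(277-200,207),18,18,7),("B",-85,(486-400,38),(522-400,199),18,0,7),("C",-245,(718-600,68),(687-600,231),0,18,7)]
im=cv2.imread("pics/top0.png")
for nm,y,f,n,of,on,hw in D:
    o=ortho(im,"top",44,540,700,y-60,y+60,5/.6/2) # 4.1667px/mm
    k=5/.6/2
    v=o.max(2).astype(float); P=[]
    for (c,r),w in((f,hw+3),(n,10)):
        cx,cy=c*.6*k,r*.6*k
        for it in range(6):
            rr,cc=np.mgrid[0:v.shape[0],0:v.shape[1]]
            m=(abs(cc-cx)<w*.6*k)&(abs(rr-cy)<(9 if w>12 else 8.5)*.6*k)
            m&=v>130
            wt=(np.minimum(v,185)-110)*m
            # stay in connected square
            cx,cy=(wt*cc).sum()/wt.sum(),(wt*rr).sum()/wt.sum()
        P.append((700-cy/k,y+60-cx/k))
    P=np.array(P);d=P[0]-P[1];L=np.hypot(*d)
    th=np.arctan2(d[1],d[0])-np.arctan2(of-on,98)
    ux=np.array([np.cos(th),np.sin(th)]);uy=np.array([-ux[1],ux[0]])
    c=P.mean(0)-uy*(of+on)/2
    print(nm,P.round(1).tolist(),"L",L.round(1),np.hypot(98,of-on).round(1),"c",c.round(1),"th",th.round(4))
E
python3 dies.py
```

```text
D [[660.3, 267.3], [562.8, 277.5]] L 98.0 98.0 c [611.6 272.4] th -0.1037
A [[671.1, 88.4], [575.2, 109.5]] L 98.2 98.0 c [619.3  81.4] th -0.2163
B [[677.1, -76.1], [580.3, -98.3]] L 99.3 99.6 c [629.1 -96.2] th 0.0439
C [[658.6, -255.2], [560.7, -237.1]] L 99.5 99.6 c [ 609.6 -255.2] th -0.0006
```

```bash
cat > plan.py <<'E'
import sys
from h import *
from scipy.spatial.transform import Rotation as Ro
def st():
    s=bot.state();R=Ro.from_quat(s["eef_rot"]).as_matrix()
    return s,s["eef_pos"],R,np.arctan2(R[1,0],R[0,0])
def plan(x,y,z,psi):
    s,p,R,a=st()
    dpsi=(psi-a+np.pi)%(2*np.pi)-np.pi
    turn=-dpsi   # tool z points down
    Rn=R@Ro.from_euler('z',turn).as_matrix()
    d=Rn.T@(np.array([x,y,z])-p)
    n=int(np.ceil(np.linalg.norm(d[:2])/38));m=int(np.ceil(abs(turn)/.12))
    q6=s["q"][5]
    print(f"t {s['time_s']:.2f} at {p.round(1)} psi {a:.3f} q {s['q'].round(2)} F {s['wrist_force'].round(1)} w {s['width']:.3f}")
    print(f"turn {turn:.4f} ({m}x{turn/max(m,1):.4f}); shift {d.round(1)}  xy/{n}: {(d[:2]/max(n,1)).round(2)}")
if __name__=="__main__": plan(*[float(v) for v in sys.argv[1:5]])
E
python3 - <<'E'
from h import *
print("can top",ray("top",[[169,185]],110))
im=cv2.imread("pics/side0.png");cv2.imwrite("pics/cr.png",cv2.resize(im[290:370,200:360],None,fx=4,fy=4))
E
python3 plan.py 575.4 -388.5 100 -0.082
```

```text
can top [[686.52577759 389.67786438]]
t 0.10 at [ 182.3 -544.9  230.6] psi 0.323 q [-1.27  0.32  1.57  0.    1.26 -0.02] F [ 1.  -0.6 -0.9] w 1.004
turn 0.4048 (4x0.1012); shift [ 379.1 -187.8  130.6]  xy/12: [ 31.59 -15.65]
```

View pics/cr.png

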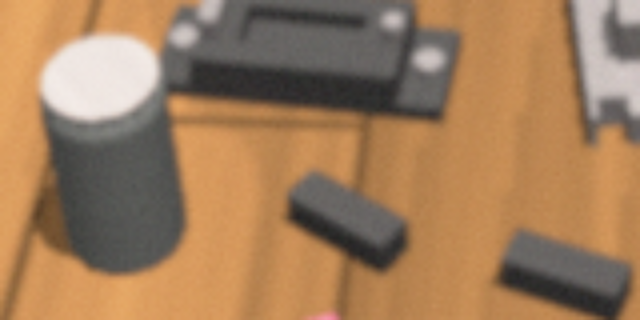

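The can is at about (687, 390), so it's clear of billet 2. I'll start with the billet at (575, -388).

Call:
apply_moves(
  moves=[
    [[0, 0, 20], 0.1],
    [[0, 0, 20], 0.1],
    [[0, 0, 20], 0.1],
    [[0, 0, 10], 0.105],
    [[31.6, -15.6, 0], 0],
  ],
  grip=90,
  newtons=60,
)

```text
time_s: 0.52
eef_pos: [210.9, -532.2, 158.0]
eef_rot: [0.999, -0.045, -0.002, -0.002]
wrist_force: [0.6, -0.1, 0.6]
width: 0.647
```

Call:
apply_moves(
  moves=[
    [[31.6, -15.6, 0], 0],
    [[31.6, -15.6, 0], 0],
    [[31.6, -15.6, 0], 0],
    [[31.6, -15.6, 0], 0],
    [[31.6, -15.6, 0], 0],
  ],
)

```text
time_s: 0.93
eef_pos: [380.3, -466.6, 160.9]
eef_rot: [0.999, -0.041, -0.0, -0.0]
wrist_force: [-0.3, -0.0, -0.4]
width: 0.644
```

Call:
apply_moves(
  moves=[
    [[31.6, -15.6, 5], 0],
    [[31.6, -15.6, 5], 0],
    [[31.6, -15.6, 5], 0],
    [[31.6, -15.6, 5], 0],
    [[31.6, -15.6, 5], 0],
  ],
)

```text
time_s: 1.35
eef_pos: [544.2, -401.7, 135.5]
eef_rot: [0.999, -0.041, -0.0, -0.0]
wrist_force: [-0.3, -0.5, 0.3]
width: 0.646
```

```bash
python3 plan.py 575.4 -388.5 60 -0.082
```

```text
t 1.35 at [ 544.2 -401.7  135.5] psi -0.082 q [-0.65  0.54  1.45 -0.    1.15  1.  ] F [-0.3 -0.5  0.3] w 0.646
turn 0.0000 (1x0.0000); shift [ 30.  -15.7  75.5]  xy/1: [ 30.04 -15.71]
```

Call:
apply_moves(
  moves=[
    [[31.2, -15.5, 0], 0],
    [[0, 0, 35], 0],
    [[0, 0, 30], 0],
    [[0, 0, 20], 0],
    [[0, 0, 0], 0],
  ],
)

```text
time_s: 1.77
eef_pos: [572.4, -387.4, 45.3]
eef_rot: [0.999, -0.041, -0.005, -0.003]
wrist_force: [-1.1, -0.4, -0.6]
width: 0.648
```

```bash
python3 plan.py 575.4 -388.5 12 -0.082; python3 -c "
from h import *
for n in ('top','side'):
    im=cam(n,n+'1')
    u=proj(n,[575,-388,40])[0].astype(int);print(u)
    x,y=max(u[0]-50,0),max(u[1]-40,0)
    cv2.imwrite(f'pics/{n}1c.png',cv2.resize(im[y:y+80,x:x+100],None,fx=5,fy=5,interpolation=2))
"; python3 -c "
import cv2,numpy as np
cv2.imwrite('pics/c1.png',np.hstack([cv2.imread('pics/top1c.png')[:400,:400],cv2.imread('pics/side1c.png')[:400,:400]]))"
```

```text
t 1.77 at [ 572.4 -387.4   45.3] psi -0.082 q [-0.61  0.65  1.49 -0.    1.01  1.04] F [-1.1 -0.4 -0.6] w 0.648
turn 0.0005 (1x0.0005); shift [ 3.4  1.  33.2]  xy/1: [3.44 1.02]
[498 229]
[314 143]
```

View pics/c1.png

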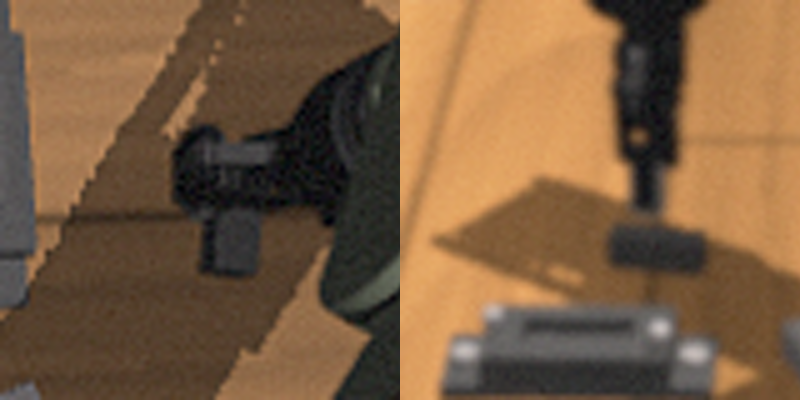

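The gripper is above the billet in both crops, so I'll lower and grip.

Call:
apply_moves(
  moves=[
    [[1.5, 0.5, 15], 0],
    [[0, 0, 12], 0],
    [[0, 0, 5.5], 0],
    [[0, 0, 0], 0],
  ],
)

```text
time_s: 2.2
eef_pos: [576.1, -390.4, 18.1]
eef_rot: [0.999, -0.041, -0.001, -0.0]
wrist_force: [-0.7, -0.4, -0.2]
width: 0.644
```

```bash
python3 plan.py 575.4 -388.5 11.5 -0.082
```

```text
t 2.20 at [ 576.1 -390.4   18.1] psi -0.082 q [-0.61  0.68  1.51 -0.    0.95  1.04] F [-0.7 -0.4 -0.2] w 0.644
turn -0.0004 (1x-0.0004); shift [-0.8 -1.8  6.6]  xy/1: [-0.81 -1.79]
```

Call:
apply_moves(
  moves=[
    [[-0.8, -1.5, 6], 0],
    [[0, 0, 0], 0],
  ],
)

```text
time_s: 2.37
eef_pos: [575.8, -388.7, 12.6]
eef_rot: [0.999, -0.041, -0.0, -0.0]
wrist_force: [0.2, 0.7, -1.2]
width: 0.649
```

Call:
apply_moves(
  moves=[
    [[0, 0, 0], 0],
    [[0, 0, 0], 0],
    [[0, 0, 0], 0],
    [[0, 0, 0], 0],
    [[0, 0, 0], 0],
  ],
  grip=255,
)

```text
time_s: 2.78
eef_pos: [576.5, -389.3, 13.8]
eef_rot: [0.999, -0.041, 0.001, 0.0]
wrist_force: [0.2, 0.1, 3.9]
width: 0.232
```

```bash
python3 plan.py 609.6 -255.2 80 -0.0006
```

```text
t 2.78 at [ 576.5 -389.3   13.8] psi -0.082 q [-0.61  0.68  1.52  0.    0.94  1.04] F [0.2 0.1 3.9] w 0.232
turn -0.0816 (1x-0.0816); shift [  33.1 -134.1  -66.3]  xy/4: [  8.27 -33.51]
```

Call:
apply_moves(
  moves=[
    [[0, 0, -15], 0],
    [[0, 0, -30], 0],
    [[0, 0, -25], -0.082],
    [[0, 0, 0], 0],
    [[0, 0, 0], 0],
  ],
)

```text
time_s: 3.2
eef_pos: [576.6, -389.4, 83.8]
eef_rot: [1.0, -0.001, 0.001, 0.001]
wrist_force: [-1.2, 0.0, -2.6]
width: 0.241
```

```bash
python3 plan.py 609.6 -255.2 80 -0.0006;  cat > look.py <<'E'
import sys
from h import *
tag=sys.argv[1];P=[float(v) for v in sys.argv[2:5]]
o=[]
for n in('top','side'):
    im=cam(n,n+tag);u=proj(n,P)[0].astype(int);im=cv2.copyMakeBorder(im,40,40,40,40,cv2.BORDER_CONSTANT)
    o.append(cv2.resize(im[u[1]:u[1]+80,u[0]:u[0]+80],(400,400),interpolation=2))
cv2.imwrite(f'pics/c{tag}.png',np.hstack(o))
E
python3 look.py 2 576 -389 80
```

```text
t 3.20 at [ 576.6 -389.4   83.8] psi -0.001 q [-0.61  0.61  1.46 -0.    1.07  0.96] F [-1.2  0.  -2.6] w 0.241
turn -0.0006 (1x-0.0006); shift [  32.9 -134.2    3.7]  xy/4: [  8.23 -33.56]
```

View pics/c2.png

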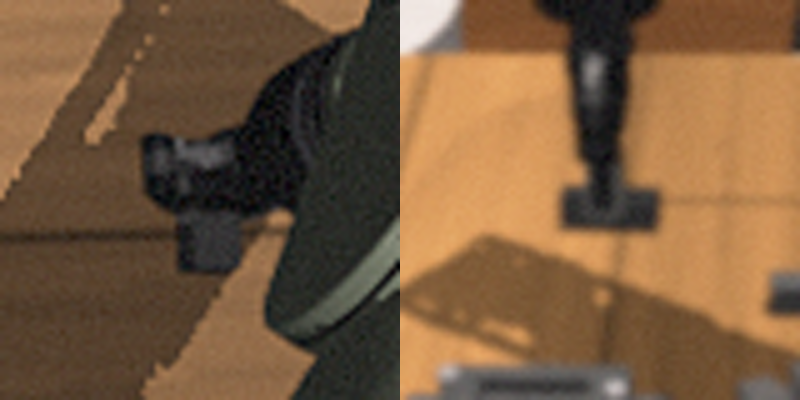

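The billet is held near its centre and level. Moving over die C.

Call:
apply_moves(
  moves=[
    [[8.2, -33.5, 0], 0],
    [[8.2, -33.5, 0], 0],
    [[8.2, -33.5, 0], 0],
    [[8.2, -33.5, 0], 0],
    [[0, 0, 0], 0],
  ],
)

```text
time_s: 3.72
eef_pos: [608.6, -248.3, 80.3]
eef_rot: [1.0, 0.002, -0.002, -0.003]
wrist_force: [-0.2, -0.5, -2.2]
width: 0.235
```

Call:
apply_moves(
  moves=[
    [[0, 0, 18], 0],
    [[0, 0, 0], 0],
    [[0, 0, 0], 0],
  ],
)

```text
time_s: 3.97
eef_pos: [607.2, -254.3, 62.3]
eef_rot: [1.0, -0.0, -0.003, -0.001]
wrist_force: [0.3, 0.3, -2.5]
width: 0.236
```

```bash
python3 plan.py 609.6 -255.2 60 -0.0006; python3 look.py 3 610 -255 50
```

```text
t 3.97 at [ 607.2 -254.3   62.3] psi -0.000 q [-0.41  0.59  1.57 -0.    0.99  1.16] F [ 0.3  0.3 -2.5] w 0.236
turn 0.0002 (1x0.0002); shift [2.5 0.9 2.2]  xy/1: [2.46 0.89]
```

View pics/c3.png

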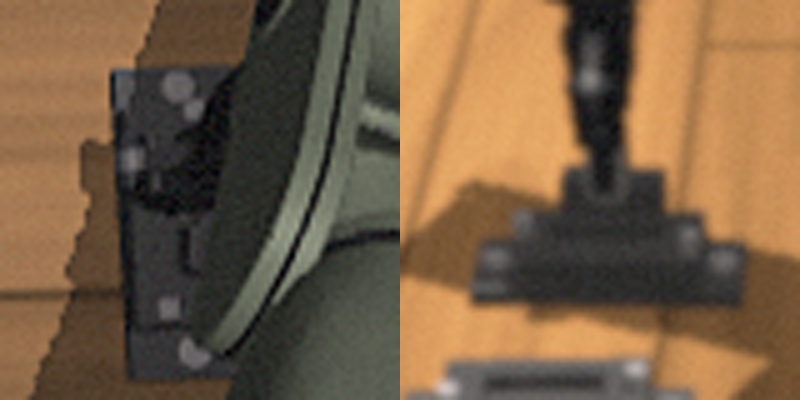

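Call:
apply_moves(
  moves=[
    [[2.4, 0.7, 0], 0],
    [[0, 0, 8], 0],
    [[0, 0, 8], 0],
    [[0, 0, 6], 0],
    [[0, 0, 0], 0],
  ],
)

```text
time_s: 4.48
eef_pos: [610.5, -255.5, 40.8]
eef_rot: [1.0, -0.0, -0.001, -0.0]
wrist_force: [-0.4, 0.3, -2.7]
width: 0.234
```

Call:
apply_moves(
  moves=[
    [[0, 0, 0], 0],
    [[0, 0, 4], 0],
    [[0, 0, 2], 0],
    [[0, 0, 0], 0],
  ],
)

```text
time_s: 4.82
eef_pos: [610.9, -255.5, 36.3]
eef_rot: [1.0, -0.0, -0.0, -0.0]
wrist_force: [-0.3, 0.2, -2.0]
width: 0.233
```

```bash
python3 plan.py 609.6 -255.2 33 -0.0006
```

```text
t 4.82 at [ 610.9 -255.5   36.3] psi -0.000 q [-0.41  0.62  1.59 -0.    0.93  1.16] F [-0.3  0.2 -2. ] w 0.233
turn 0.0005 (1x0.0005); shift [-1.3 -0.3  3.3]  xy/1: [-1.34 -0.33]
```

Call:
apply_moves(
  moves=[
    [[-1.3, 0, 2], 0],
    [[0, 0, 1], 0],
    [[0, 0, 0], 0],
  ],
)

```text
time_s: 5.07
eef_pos: [610.5, -255.8, 34.0]
eef_rot: [1.0, -0.0, 0.001, 0.0]
wrist_force: [1.7, -0.8, -1.3]
width: 0.237
```

Call:
apply_moves(
  moves=[
    [[0, 0, 0], 0],
    [[0, 0, 0], 0],
    [[0, 0, 0], 0],
  ],
  grip=90,
)

```text
time_s: 5.32
eef_pos: [610.0, -255.8, 34.2]
eef_rot: [1.0, -0.0, 0.0, 0.0]
wrist_force: [-0.5, -0.1, -1.4]
width: 0.641
```

```bash
python3 plan.py 448 -410 100 0.025
```

```text
t 5.32 at [ 610.  -255.8   34.2] psi -0.000 q [-0.41  0.62  1.6  -0.    0.93  1.16] F [-0.5 -0.1 -1.4] w 0.641
turn -0.0251 (1x-0.0251); shift [-165.8  150.1  -65.8]  xy/6: [-27.63  25.02]
```

Released. Lifting and moving to the billet at (448, -410).

Call:
apply_moves(
  moves=[
    [[0, 0, -33], 0],
    [[0, 0, -33], -0.025],
    [[-27.6, 25, 0], 0],
    [[-27.6, 25, 0], 0],
    [[-27.6, 25, 0], 0],
  ],
)

```text
time_s: 5.73
eef_pos: [528.7, -333.3, 101.0]
eef_rot: [1.0, 0.013, 0.001, 0.001]
wrist_force: [-0.1, -1.1, -0.1]
width: 0.649
```

Call:
apply_moves(
  moves=[
    [[-27.6, 25, 0], 0],
    [[-27.6, 25, 0], 0],
    [[-27.8, 25, 0], 0],
    [[0, 0, 0], 0],
    [[0, 0, 0], 0],
  ],
)

```text
time_s: 6.15
eef_pos: [446.6, -411.1, 100.2]
eef_rot: [1.0, 0.01, 0.0, 0.0]
wrist_force: [-0.0, 0.1, -0.3]
width: 0.646
```

```bash
cat > bil.py <<'E'
from h import *
import sys
im=cam("top","b"+sys.argv[1]);hsv=cv2.cvtColor(im,cv2.COLOR_BGR2HSV);S,V=hsv[...,1],hsv[...,2]
m=((S<90)&(V<115)).astype(np.uint8)
k,l,stt,c=cv2.connectedComponentsWithStats(m)
for i in range(1,k):
    if 100<stt[i,4]<400 and 200<c[i][1]<330:
        w=ray("top",np.argwhere(l==i)[:,::-1].astype(float),11).astype(np.float32)
        print(stt[i,4],c[i].round(1),cv2.minAreaRect(w))
E
python3 bil.py 1; python3 plan.py 448.2 -410.2 60 0.025; python3 look.py 4 610 -255 30
```

```text
264 [181.2 237.9] ((578.0995483398438, 389.4025573730469), (27.861894607543945, 61.71504211425781), 57.11613845825195)
276 [168.1 281.9] ((468.61688232421875, 419.2078857421875), (28.6201114654541, 60.841224670410156), 69.97126770019531)
t 6.20 at [ 447.6 -410.2  100.1] psi 0.023 q [-0.76  0.48  1.67  0.    0.99  0.79] F [ 0.4 -0.4 -0.3] w 0.644
turn -0.0021 (1x-0.0021); shift [ 0.5  0.  40.1]  xy/1: [0.53 0.04]
```

View pics/c4.png

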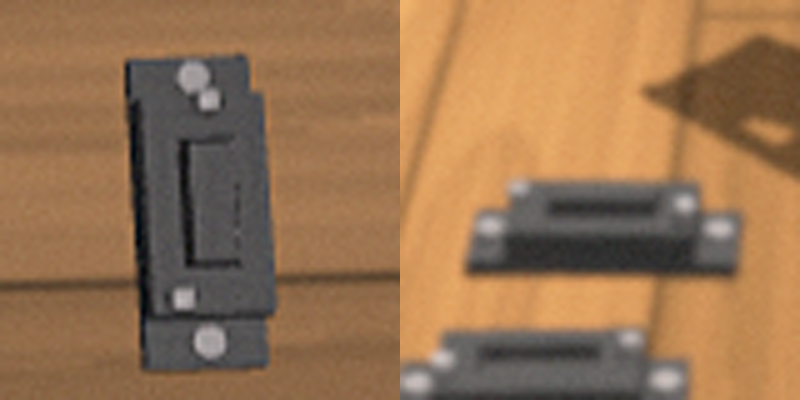

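View pics/top4.png

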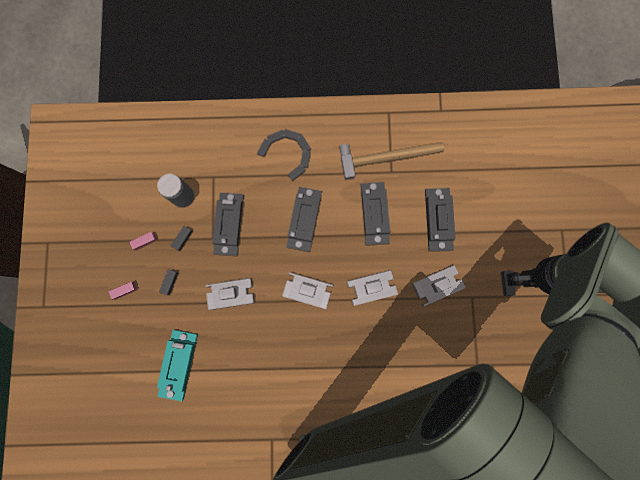

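Billet 1 is in die C: the pocket at top-view pixel (440,218) now shows a raised block. Descending on the next billet.

Call:
apply_moves(
  moves=[
    [[0.5, 0, 30], 0],
    [[0, 0, 30], 0],
    [[0, 0, 18], 0],
    [[0, 0, 9], 0],
    [[0, 0, 0], 0],
  ],
)

```text
time_s: 6.72
eef_pos: [448.4, -407.9, 10.7]
eef_rot: [1.0, 0.013, -0.002, -0.002]
wrist_force: [-0.2, -0.1, -0.4]
width: 0.643
```

Call:
apply_moves(
  moves=[
    [[0, 0, 0], 0],
    [[0, 0, 0], 0],
    [[0, 0, 0], 0],
    [[0, 0, 0], 0],
    [[0, 0, 0], 0],
  ],
  grip=255,
)

```text
time_s: 7.13
eef_pos: [449.6, -410.4, 14.7]
eef_rot: [1.0, 0.012, 0.001, 0.001]
wrist_force: [0.6, 1.6, 6.4]
width: 0.232
```

Call:
apply_moves(
  moves=[
    [[0, 0, -25], 0],
    [[0, 0, -35], 0],
    [[0, 0, -10], -0.02],
    [[0, 0, 0], 0],
    [[0, 0, 0], 0],
  ],
)

```text
time_s: 7.55
eef_pos: [448.2, -409.7, 82.7]
eef_rot: [1.0, 0.022, 0.0, 0.0]
wrist_force: [-0.2, 0.2, -3.0]
width: 0.237
```

```bash
python3 look.py 5 448 -410 80;python3 plan.py 629.1 -96.2 80 0.044
```

```text
t 7.65 at [ 447.4 -408.8   81. ] psi 0.045 q [-0.76  0.5   1.69 -0.    0.96  0.77] F [ 0.3 -0.6 -2.7] w 0.231
turn 0.0006 (1x0.0006); shift [ 195.3 -304.3    1.3]  xy/10: [ 19.53 -30.43]
```

View pics/c5.png

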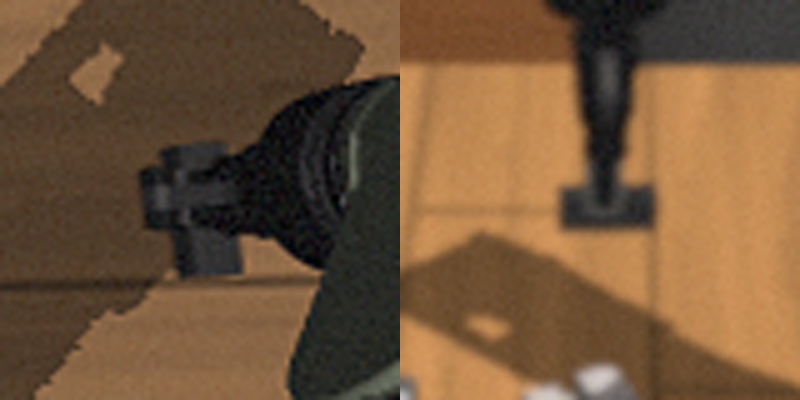

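Call:
apply_moves(
  moves=[
    [[19.5, -30.4, 0], 0],
    [[19.5, -30.4, 0], 0],
    [[19.5, -30.4, 0], 0],
    [[19.5, -30.4, 0], 0],
    [[19.5, -30.4, 0], 0],
  ],
)

```text
time_s: 8.07
eef_pos: [538.5, -251.7, 80.7]
eef_rot: [1.0, 0.022, -0.002, -0.001]
wrist_force: [0.2, -0.0, -3.1]
width: 0.234
```

Call:
apply_moves(
  moves=[
    [[19.5, -30.4, 0], 0],
    [[19.5, -30.4, 0], 0],
    [[19.5, -30.4, 0], 0],
    [[19.5, -30.4, 0], 0],
    [[19.5, -30.4, 0], 0],
  ],
)

```text
time_s: 8.48
eef_pos: [629.1, -95.5, 80.5]
eef_rot: [1.0, 0.022, -0.002, -0.0]
wrist_force: [0.6, -1.7, -2.9]
width: 0.233
```

Call:
apply_moves(
  moves=[
    [[0, 0, 0], 0],
    [[0, 0, 18], 0],
    [[0, 0, 0], 0],
    [[0, 0, 0], 0],
  ],
)

```text
time_s: 8.82
eef_pos: [627.7, -97.1, 62.2]
eef_rot: [1.0, 0.022, -0.003, -0.001]
wrist_force: [0.2, -0.7, -2.2]
width: 0.232
```

```bash
python3 look.py 6 629 -96 50;python3 plan.py 629.1 -96.2 34 0.044
```

```text
t 8.92 at [629.2 -97.8  64.3] psi 0.044 q [-0.17  0.55  1.63 -0.    0.96  1.35] F [ 0.6  0.2 -2.3] w 0.233
turn 0.0000 (1x0.0000); shift [ 0.  -1.6 30.3]  xy/1: [ 0.03 -1.64]
```

View pics/c6.png

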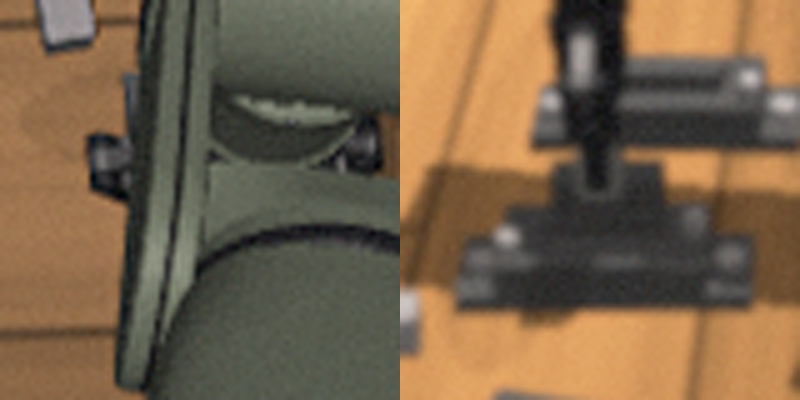

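Call:
apply_moves(
  moves=[
    [[0, -1.2, 0], 0],
    [[0, 0, 10], 0],
    [[0, 0, 9], 0],
    [[0, 0, 6], 0],
    [[0, 0, 0], 0],
  ],
)

```text
time_s: 9.33
eef_pos: [629.6, -96.3, 38.3]
eef_rot: [1.0, 0.022, -0.0, -0.0]
wrist_force: [2.7, 0.4, -2.9]
width: 0.233
```

Call:
apply_moves(
  moves=[
    [[0, 0, 0], 0],
    [[0, 0, 2], 0],
    [[0, 0, 2], 0],
    [[0, 0, 0], 0],
    [[0, 0, 0], 0],
  ],
)

```text
time_s: 9.75
eef_pos: [629.6, -96.2, 35.8]
eef_rot: [1.0, 0.022, 0.0, 0.0]
wrist_force: [1.4, 0.3, -2.9]
width: 0.246
```

```bash
python3 plan.py 629.1 -96.2 34 0.044
```

```text
t 9.75 at [629.6 -96.2  35.8] psi 0.045 q [-0.17  0.58  1.66 -0.    0.9   1.36] F [ 1.4  0.3 -2.9] w 0.246
turn 0.0008 (1x0.0008); shift [-0.5  0.   1.8]  xy/1: [-0.52  0.01]
```

Call:
apply_moves(
  moves=[
    [[0, 0, 2], 0],
    [[0, 0, 0], 0],
  ],
)

```text
time_s: 9.92
eef_pos: [629.7, -96.2, 34.6]
eef_rot: [1.0, 0.022, 0.0, 0.0]
wrist_force: [-0.4, -0.3, 2.1]
width: 0.243
```

Call:
apply_moves(
  moves=[
    [[0, 0, 0], 0],
    [[0, 0, 0], 0],
    [[0, 0, 0], 0],
  ],
  grip=90,
)

```text
time_s: 10.17
eef_pos: [629.5, -96.1, 33.8]
eef_rot: [1.0, 0.022, -0.0, 0.0]
wrist_force: [-0.1, -0.3, 0.4]
width: 0.642
```

Call:
apply_moves(
  moves=[
    [[0, 0, -35], 0],
    [[0, 0, -35], 0],
    [[0, 0, -10], 0],
    [[0, 0, 0], 0],
  ],
)

```text
time_s: 10.5
eef_pos: [631.8, -96.6, 117.6]
eef_rot: [1.0, 0.022, 0.004, 0.001]
wrist_force: [-0.0, 0.2, -0.3]
width: 0.646
```

```bash
python3 look.py 7 629 -96 30;python3 plan.py 577.8 389.4 100 -0.574
```

```text
t 10.60 at [629.1 -96.1 113.3] psi 0.045 q [-0.17  0.5   1.58 -0.    1.06  1.36] F [-0.2 -0.7  0.2] w 0.646
turn 0.6188 (6x0.1031); shift [-306.7 -379.8   13.4]  xy/13: [-23.59 -29.22]
```

View pics/c7.png

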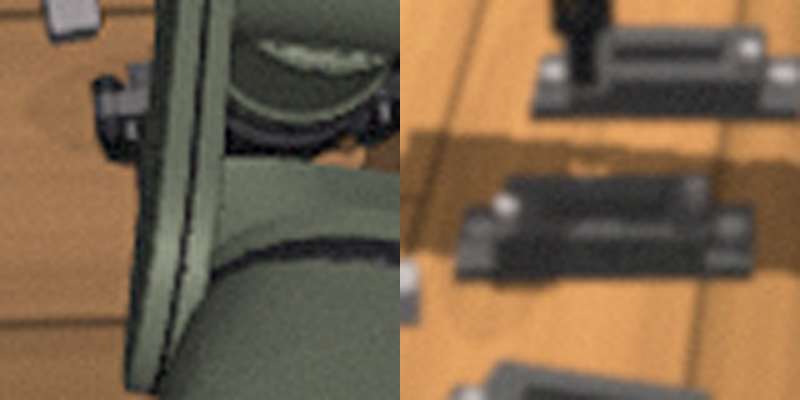

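Call:
apply_moves(
  moves=[
    [[0, 0, 0], 0.103],
    [[0, 0, 0], 0.103],
    [[0, 0, 0], 0.103],
    [[0, 0, 0], 0.103],
    [[0, 0, 0], 0.103],
  ],
)

```text
time_s: 11.02
eef_pos: [628.1, -95.9, 111.1]
eef_rot: [0.972, -0.235, -0.002, 0.0]
wrist_force: [0.5, 0.2, 0.3]
width: 0.647
```

Call:
apply_moves(
  moves=[
    [[0, 0, 0], 0.104],
    [[-23.6, -29.2, 1], 0],
    [[-23.6, -29.2, 1], 0],
    [[-23.6, -29.2, 1], 0],
    [[-23.6, -29.2, 1], 0],
  ],
)

```text
time_s: 11.43
eef_pos: [611.9, 54.3, 107.1]
eef_rot: [0.959, -0.284, -0.002, 0.001]
wrist_force: [0.9, 0.6, -0.3]
width: 0.647
```

Call:
apply_moves(
  moves=[
    [[-23.6, -29.2, 1], 0],
    [[-23.6, -29.2, 1], 0],
    [[-23.6, -29.2, 1], 0],
    [[-23.6, -29.2, 1], 0],
    [[-23.6, -29.2, 1], 0],
  ],
)

```text
time_s: 11.85
eef_pos: [592.1, 241.1, 102.1]
eef_rot: [0.959, -0.283, -0.002, 0.002]
wrist_force: [1.0, 0.2, 0.7]
width: 0.649
```

Call:
apply_moves(
  moves=[
    [[-23.6, -29.2, 1], 0],
    [[-23.6, -29.2, 1], 0],
    [[-23.6, -29.2, 1], 0],
    [[-23.6, -29.2, 1], 0],
    [[0, 0, 0], 0],
  ],
)

```text
time_s: 12.27
eef_pos: [587.1, 364.0, 97.8]
eef_rot: [0.967, -0.252, -0.021, -0.023]
wrist_force: [0.5, -0.3, -0.6]
width: 0.647
```

Call:
apply_moves(
  moves=[
    [[0, 0, 30], 0],
    [[0, 0, 10], 0],
    [[0, 0, 0], 0],
  ],
)

```text
time_s: 12.52
eef_pos: [584.6, 360.1, 55.8]
eef_rot: [0.967, -0.254, -0.023, -0.019]
wrist_force: [-0.0, -0.6, -0.5]
width: 0.649
```

```bash
python3 bil.py 2; python3 look.py 8 629 -96 30;python3 plan.py 577.8 389.4 12.5 -0.574
```

```text
t 12.67 at [588.  361.7  61.1] psi -0.513 q [0.51 0.63 1.5  0.07 1.01 2.55] F [0.5 1.1 1. ] w 0.647
turn 0.0613 (1x0.0613); shift [-21.1 -16.1  50.2]  xy/1: [-21.11 -16.12]
```

View pics/top8.png

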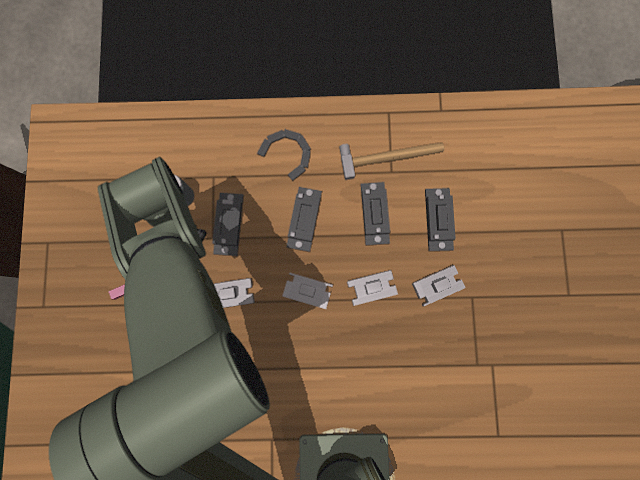

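View pics/c8.png

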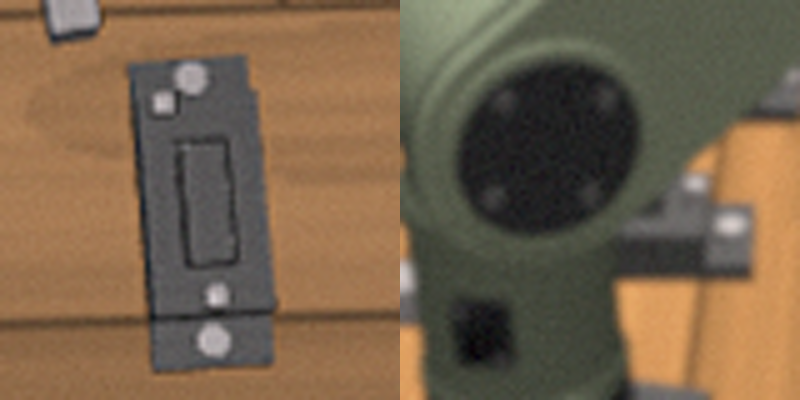

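Die B at pixel (375,213) is filled. Joint 6 ran into its limit here, so I'll lift and use the half-turned grasp (psi≈2.57).

Call:
apply_moves(
  moves=[
    [[0, 0, -20], -0.12],
    [[0, 0, -20], -0.12],
    [[0, 0, 0], -0.12],
    [[0, 0, 0], -0.12],
    [[0, 0, 0], -0.12],
  ],
)

```text
time_s: 13.08
eef_pos: [589.8, 359.9, 103.3]
eef_rot: [0.998, 0.046, -0.01, -0.029]
wrist_force: [-0.6, 0.2, -0.5]
width: 0.651
```

Call:
apply_moves(
  moves=[
    [[0, 0, 0], -0.12],
    [[0, 0, 0], -0.12],
    [[0, 0, 0], -0.12],
    [[0, 0, 0], -0.12],
    [[0, 0, 0], -0.12],
  ],
)

```text
time_s: 13.5
eef_pos: [589.6, 359.9, 102.7]
eef_rot: [0.94, 0.339, -0.001, -0.03]
wrist_force: [-0.2, 0.2, 0.9]
width: 0.647
```

Call:
apply_moves(
  moves=[
    [[0, 0, 0], -0.12],
    [[0, 0, 0], -0.12],
    [[0, 0, 0], -0.12],
    [[0, 0, 0], -0.12],
    [[0, 0, 0], -0.12],
  ],
)

```text
time_s: 13.92
eef_pos: [589.6, 359.8, 102.7]
eef_rot: [0.798, 0.602, 0.008, -0.029]
wrist_force: [-0.0, 0.2, 0.1]
width: 0.646
```

Call:
apply_moves(
  moves=[
    [[0, 0, 0], -0.12],
    [[0, 0, 0], -0.12],
    [[0, 0, 0], -0.12],
    [[0, 0, 0], -0.12],
    [[0, 0, 0], -0.12],
  ],
)

```text
time_s: 14.33
eef_pos: [589.6, 359.8, 102.6]
eef_rot: [0.584, 0.811, 0.016, -0.026]
wrist_force: [-0.3, 0.2, 0.9]
width: 0.647
```

Call:
apply_moves(
  moves=[
    [[0, 0, 0], -0.12],
    [[0, 0, 0], -0.12],
    [[0, 0, 0], -0.12],
    [[0, 0, 0], -0.12],
    [[0, 0, 0], -0.12],
  ],
)

```text
time_s: 14.75
eef_pos: [589.6, 359.9, 102.7]
eef_rot: [0.319, 0.947, 0.023, -0.02]
wrist_force: [1.0, 0.6, -0.2]
width: 0.647
```

Call:
apply_moves(
  moves=[
    [[0, 0, 0], 0],
    [[0, 0, 0], 0],
  ],
)

```text
time_s: 14.92
eef_pos: [589.4, 359.9, 102.2]
eef_rot: [0.323, 0.946, 0.023, -0.02]
wrist_force: [0.2, -0.3, -0.2]
width: 0.645
```

```bash
python3 plan.py 577.8 389.4 60 2.568
```

```text
t 14.92 at [589.4 359.9 102.2] psi 2.484 q [ 0.5   0.59  1.46  0.07  1.09 -0.44] F [ 0.2 -0.3 -0.2] w 0.645
turn -0.0836 (1x-0.0836); shift [23.6 17.  44.1]  xy/1: [23.57 16.99]
```

The limit left a ~0.06 rad sideways tilt in the commanded pose (q4=0.07). I'll undo it by nudging past the opposite joint-6 limit in small steps and watching the tilt.

Call:
apply_moves(
  moves=[
    [[0, 0, 0], -0.12],
    [[0, 0, 0], -0.12],
    [[0, 0, 0], -0.12],
    [[0, 0, 0], -0.12],
    [[0, 0, 0], -0.12],
  ],
)

```text
time_s: 15.33
eef_pos: [589.1, 360.0, 101.6]
eef_rot: [0.026, 0.999, 0.027, -0.013]
wrist_force: [-0.4, 0.0, 0.2]
width: 0.644
```

Call:
apply_moves(
  moves=[
    [[0, 0, 0], -0.12],
    [[0, 0, 0], -0.12],
    [[0, 0, 0], -0.12],
    [[0, 0, 0], -0.12],
    [[0, 0, 0], -0.12],
  ],
)

```text
time_s: 15.75
eef_pos: [589.1, 360.0, 101.6]
eef_rot: [-0.271, 0.962, 0.03, -0.004]
wrist_force: [0.9, -0.1, -0.1]
width: 0.647
```

Call:
apply_moves(
  moves=[
    [[0, 0, 0], -0.12],
    [[0, 0, 0], -0.12],
    [[0, 0, 0], -0.12],
    [[0, 0, 0], -0.12],
    [[0, 0, 0], -0.12],
  ],
)

```text
time_s: 16.17
eef_pos: [589.1, 360.0, 101.6]
eef_rot: [-0.543, 0.839, 0.03, 0.005]
wrist_force: [-0.2, 0.3, 0.1]
width: 0.647
```

Call:
apply_moves(
  moves=[
    [[0, 0, 0], -0.12],
    [[0, 0, 0], -0.12],
    [[0, 0, 0], 0],
  ],
)

```text
time_s: 16.42
eef_pos: [589.1, 360.0, 101.6]
eef_rot: [-0.638, 0.769, 0.029, 0.008]
wrist_force: [0.6, 0.3, -0.1]
width: 0.651
```

```bash
cat >> plan.py <<'E'
    s,p,R,a=st(); print("toolz",R[:,2].round(4),"q6 %.3f"%s["q"][5])
E
python3 plan.py 577.8 389.4 60 2.568
```

```text
File "plan.py", line 18
    s,p,R,a=st(); print("toolz",R[:,2].round(4),"q6 %.3f"%s["q"][5])
IndentationError: unexpected indent
```

```bash
sed -i 's/^if __name__=="__main__": plan(\(.*\))$/if __name__=="__main__":\n    plan(\1)/' plan.py
python3 plan.py 577.8 389.4 60 2.568
```

```text
t 16.42 at [589.1 360.  101.6] psi -1.758 q [ 0.5   0.59  1.46  0.07  1.09 -2.48] F [ 0.6  0.3 -0.1] w 0.651
turn 1.9575 (17x0.1151); shift [23.3 17.2 43.4]  xy/1: [23.28 17.18]
toolz [-0.0244  0.0551 -0.9982] q6 -2.482
```

Call:
apply_moves(
  moves=[
    [[0, 0, 0], -0.075],
    [[0, 0, 0], -0.04],
    [[0, 0, 0], 0],
  ],
)

```text
time_s: 16.67
eef_pos: [584.8, 368.4, 102.1]
eef_rot: [-0.675, 0.737, 0.022, 0.008]
wrist_force: [-0.3, 0.6, -0.0]
width: 0.644
```

```bash
python3 plan.py 577.8 389.4 60 2.568
```

```text
t 16.67 at [584.8 368.4 102.1] psi -1.659 q [ 0.52  0.59  1.45  0.05  1.09 -2.55] F [-0.3  0.6 -0. ] w 0.644
turn 2.0563 (18x0.1142); shift [15.6 12.7 43.1]  xy/1: [15.61 12.74]
toolz [-0.0178  0.0424 -0.9989] q6 -2.553
```

Call:
apply_moves(
  moves=[
    [[0, 0, 0], -0.05],
    [[0, 0, 0], -0.05],
    [[0, 0, 0], 0],
  ],
)

```text
time_s: 16.92
eef_pos: [574.0, 386.0, 102.4]
eef_rot: [-0.7, 0.714, 0.004, 0.004]
wrist_force: [0.1, 0.9, -0.7]
width: 0.648
```

```bash
python3 plan.py 577.8 389.4 60 2.568
```

```text
t 16.92 at [574.  386.  102.4] psi -1.591 q [ 0.57  0.59  1.45  0.01  1.09 -2.56] F [ 0.1  0.9 -0.7] w 0.648
turn 2.1246 (18x0.1180); shift [-1.6  4.5 42.4]  xy/1: [-1.6   4.45]
toolz [ 4.000e-04  1.170e-02 -9.999e-01] q6 -2.556
```

Call:
apply_moves(
  moves=[
    [[0, 0, 0], -0.025],
    [[0, 0, 0], 0],
    [[0, 0, 0], 0],
  ],
)

```text
time_s: 17.17
eef_pos: [572.8, 387.6, 102.2]
eef_rot: [-0.705, 0.71, -0.001, 0.003]
wrist_force: [0.3, -0.8, -0.2]
width: 0.647
```

```bash
python3 plan.py 577.8 389.4 60 2.568
```

```text
t 17.17 at [572.8 387.6 102.2] psi -1.578 q [ 0.58  0.59  1.45  0.    1.09 -2.56] F [ 0.3 -0.8 -0.2] w 0.647
turn 2.1375 (18x0.1187); shift [-3.1  3.9 42.2]  xy/1: [-3.09  3.93]
toolz [ 0.0053  0.0037 -1.    ] q6 -2.557
```

The tilt is now 0.006 rad, which is fine. Turning back to the grasp heading.

Call:
apply_moves(
  moves=[
    [[0, 0, 0], 0.119],
    [[0, 0, 0], 0.119],
    [[0, 0, 0], 0.119],
    [[0, 0, 0], 0.119],
    [[0, 0, 0], 0.119],
  ],
)

```text
time_s: 17.58
eef_pos: [573.4, 386.7, 102.2]
eef_rot: [-0.462, 0.887, 0.0, 0.003]
wrist_force: [0.3, -0.0, -1.0]
width: 0.647
```

Call:
apply_moves(
  moves=[
    [[0, 0, 0], 0.119],
    [[0, 0, 0], 0.119],
    [[0, 0, 0], 0.119],
    [[0, 0, 0], 0.119],
    [[0, 0, 0], 0.119],
  ],
)

```text
time_s: 18.0
eef_pos: [573.4, 386.7, 102.2]
eef_rot: [-0.182, 0.983, 0.001, 0.003]
wrist_force: [0.1, 0.1, -0.2]
width: 0.649
```

Call:
apply_moves(
  moves=[
    [[0, 0, 0], 0.119],
    [[0, 0, 0], 0.119],
    [[0, 0, 0], 0.119],
    [[0, 0, 0], 0.119],
    [[0, 0, 0], 0.119],
  ],
)

```text
time_s: 18.42
eef_pos: [573.4, 386.7, 102.2]
eef_rot: [0.114, 0.993, 0.002, 0.002]
wrist_force: [0.3, -0.3, 1.0]
width: 0.646
```

Call:
apply_moves(
  moves=[
    [[0, 0, 0], 0.119],
    [[0, 0, 0], 0.119],
    [[0, 0, 0], 0.118],
    [[0, 0, 0], 0],
    [[0, 0, 0], 0],
  ],
)

```text
time_s: 18.83
eef_pos: [573.4, 386.9, 102.2]
eef_rot: [0.284, 0.959, 0.003, 0.002]
wrist_force: [0.4, 0.1, -0.1]
width: 0.647
```

```bash
python3 plan.py 577.8 389.4 60 2.568
```

```text
t 18.83 at [573.4 386.9 102.2] psi 2.566 q [ 0.58  0.59  1.45  0.    1.09 -0.42] F [ 0.4  0.1 -0.1] w 0.647
turn -0.0018 (1x-0.0018); shift [-2.3  4.3 42.2]  xy/1: [-2.27  4.27]
toolz [ 0.0052  0.0038 -1.    ] q6 -0.419
```

Call:
apply_moves(
  moves=[
    [[-2.4, 4.4, 25], 0],
    [[0, 0, 32], 0],
    [[0, 0, 20], 0],
    [[0, 0, 12], 0],
    [[0, 0, 0], 0],
  ],
)

```text
time_s: 19.25
eef_pos: [576.4, 388.8, 10.1]
eef_rot: [0.284, 0.959, 0.0, 0.0]
wrist_force: [-1.1, -1.0, 0.3]
width: 0.645
```

```bash
python3 plan.py 577.8 389.4 12.5 2.568
```

```text
t 19.25 at [576.4 388.8  10.1] psi 2.565 q [ 0.58  0.69  1.52  0.    0.93 -0.42] F [-1.1 -1.   0.3] w 0.645
turn -0.0027 (1x-0.0027); shift [-0.8  1.3 -2.4]  xy/1: [-0.81  1.29]
toolz [ 3.e-04  7.e-04 -1.e+00] q6 -0.418
```

Call:
apply_moves(
  moves=[
    [[0, 0, 0], 0],
    [[0, 0, 0], 0],
    [[0, 0, 0], 0],
    [[0, 0, 0], 0],
    [[0, 0, 0], 0],
  ],
  grip=255,
)

```text
time_s: 19.67
eef_pos: [579.0, 390.6, 15.5]
eef_rot: [0.285, 0.959, 0.004, 0.003]
wrist_force: [-1.1, -1.5, 6.6]
width: 0.233
```

Call:
apply_moves(
  moves=[
    [[0, 0, -25], 0],
    [[0, 0, -35], 0],
    [[0, 0, -10], 0],
    [[0, 0, 0], 0],
    [[0, 0, 0], 0],
  ],
)

```text
time_s: 20.08
eef_pos: [577.5, 389.7, 83.2]
eef_rot: [0.285, 0.959, 0.003, 0.002]
wrist_force: [-0.8, 0.6, -2.3]
width: 0.233
```

```bash
python3 look.py 9 577 389 80;python3 plan.py 611.6 272.4 80 3.038
```

```text
t 20.18 at [576.4 389.   81. ] psi 2.564 q [ 0.58  0.62  1.46  0.    1.06 -0.42] F [-0.  -0.2 -3. ] w 0.230
turn -0.4740 (4x-0.1185); shift [ -47.1 -112.3    0.9]  xy/4: [-11.77 -28.07]
toolz [ 0.0019  0.0019 -1.    ] q6 -0.417
```

View pics/c9.png

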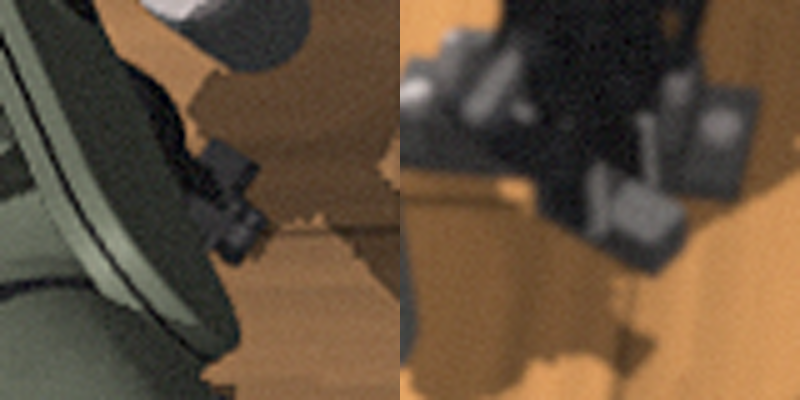

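Held, so on to die D.

Call:
apply_moves(
  moves=[
    [[0, 0, 0], -0.1185],
    [[0, 0, 0], -0.1185],
    [[0, 0, 0], -0.1185],
    [[0, 0, 0], -0.1185],
    [[-11.8, -28, 0], 0],
  ],
)

```text
time_s: 20.6
eef_pos: [584.3, 364.5, 80.6]
eef_rot: [0.048, 0.999, 0.003, 0.001]
wrist_force: [1.1, -0.1, -1.4]
width: 0.233
```

Call:
apply_moves(
  moves=[
    [[-11.8, -28, 0], 0],
    [[-11.8, -28, 0], 0],
    [[-11.8, -28, 0], 0],
    [[0, 0, 18], 0],
    [[0, 0, 0], 0],
  ],
)

```text
time_s: 21.02
eef_pos: [610.8, 270.6, 60.3]
eef_rot: [0.053, 0.999, 0.0, -0.002]
wrist_force: [-0.9, -0.7, -3.4]
width: 0.23
```

Call:
apply_moves(
  moves=[
    [[0, 0, 0], 0],
    [[0, 0, 0], 0],
    [[0, 0, 0], 0],
  ],
)

```text
time_s: 21.27
eef_pos: [612.9, 274.6, 65.0]
eef_rot: [0.051, 0.999, 0.002, 0.003]
wrist_force: [-0.2, 0.6, -2.3]
width: 0.233
```

```bash
python3 look.py 10 611 272 50;python3 plan.py 611.6 272.4 34 3.038
```

```text
t 21.37 at [613.  274.6  65.4] psi 3.039 q [ 0.4   0.6   1.55  0.    0.99 -1.07] F [-0.1 -0.  -3. ] w 0.234
turn 0.0013 (1x0.0013); shift [ 1.4 -2.5 31.4]  xy/1: [ 1.39 -2.45]
toolz [ 0.006   0.0044 -1.    ] q6 -1.066
```

View pics/c10.png

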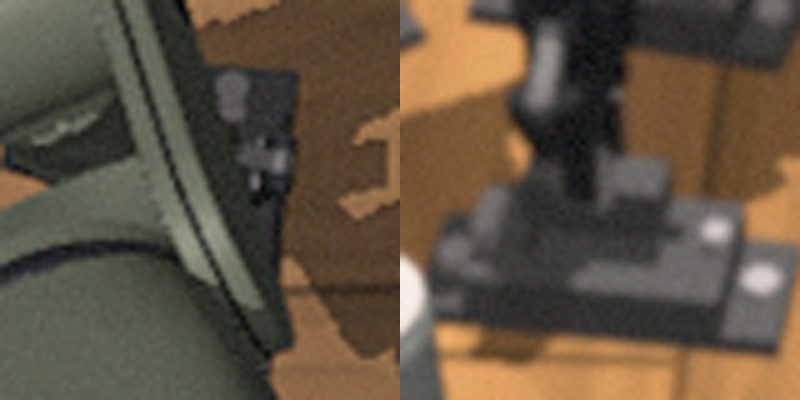

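Call:
apply_moves(
  moves=[
    [[1.4, -2.4, 0], 0],
    [[0, 0, 10], 0],
    [[0, 0, 9], 0],
    [[0, 0, 5], 0],
    [[0, 0, 0], 0],
  ],
)

```text
time_s: 21.78
eef_pos: [610.2, 270.9, 38.7]
eef_rot: [0.052, 0.999, 0.001, 0.001]
wrist_force: [-0.3, -0.9, -2.9]
width: 0.23
```

Call:
apply_moves(
  moves=[
    [[0, 0, 0], 0],
    [[0, 0, 2], 0],
    [[0, 0, 2], 0],
    [[0, 0, 0], 0],
    [[0, 0, 0], 0],
  ],
)

```text
time_s: 22.2
eef_pos: [611.6, 271.4, 37.0]
eef_rot: [0.052, 0.999, 0.002, 0.003]
wrist_force: [-0.6, 0.1, -1.8]
width: 0.233
```

```bash
python3 plan.py 611.6 272.4 34 3.038
```

```text
t 22.20 at [611.6 271.4  37. ] psi 3.038 q [ 0.4   0.62  1.58  0.    0.93 -1.07] F [-0.6  0.1 -1.8] w 0.233
turn -0.0001 (1x-0.0001); shift [0.1 1.  3. ]  xy/1: [0.14 1.02]
toolz [ 0.0053  0.004  -1.    ] q6 -1.069
```

Call:
apply_moves(
  moves=[
    [[0, 0.6, 1.5], 0],
    [[0, 0, 1.5], 0],
    [[0, 0, 0], 0],
    [[0, 0, 0], 0],
  ],
)

```text
time_s: 22.53
eef_pos: [612.0, 272.1, 35.5]
eef_rot: [0.052, 0.999, 0.002, 0.003]
wrist_force: [-2.4, -1.2, 5.6]
width: 0.233
```

Call:
apply_moves(
  moves=[
    [[0, 0, 0], 0],
    [[0, 0, 0], 0],
    [[0, 0, 0], 0],
  ],
  grip=90,
)

```text
time_s: 22.78
eef_pos: [611.8, 272.1, 34.0]
eef_rot: [0.052, 0.999, 0.002, 0.003]
wrist_force: [-0.2, -0.6, -0.4]
width: 0.639
```

Call:
apply_moves(
  moves=[
    [[0, 0, -35], 0],
    [[0, 0, -35], 0.083],
    [[0, 0, -6], 0.083],
    [[0, 0, 0], 0.082],
    [[0, 0, 0], 0],
  ],
)

```text
time_s: 23.2
eef_pos: [611.8, 272.0, 111.1]
eef_rot: [0.176, 0.984, 0.003, 0.003]
wrist_force: [-0.7, -0.0, 0.0]
width: 0.651
```

```bash
python3 bil.py 3; python3 plan.py 468.7 419.3 100 2.792
```

```text
t 23.25 at [611.2 271.7 110.1] psi 2.792 q [ 0.4   0.55  1.5   0.    1.08 -0.82] F [0.1 0.  0.5] w 0.649
turn -0.0004 (1x-0.0004); shift [184.5  89.8   9.9]  xy/6: [30.75 14.97]
toolz [ 0.0054  0.0041 -1.    ] q6 -0.821
```

Call:
apply_moves(
  moves=[
    [[30.7, 15, 1], 0],
    [[30.7, 15, 2], 0],
    [[30.7, 15, 2], 0],
    [[30.7, 15, 2], 0],
    [[30.7, 15, 2], 0],
  ],
)

```text
time_s: 23.67
eef_pos: [491.5, 395.6, 99.7]
eef_rot: [0.174, 0.985, 0.002, 0.002]
wrist_force: [-0.6, 0.5, -1.1]
width: 0.643
```

Call:
apply_moves(
  moves=[
    [[30.7, 15, 0], 0],
    [[0, 0, 0], 0],
    [[0, 0, 0], 0],
    [[0, 0, 0], 0],
  ],
)

```text
time_s: 24.0
eef_pos: [469.3, 419.4, 100.2]
eef_rot: [0.174, 0.985, 0.002, 0.002]
wrist_force: [0.2, -0.5, -0.0]
width: 0.646
```

```bash
python3 look.py 11 611 272 30; python3 plan.py 468.7 419.3 12.5 2.792
```

```text
t 24.10 at [470.1 418.8 100.4] psi 2.789 q [ 0.71  0.5   1.62 -0.    1.01 -0.51] F [-1.  -0.1  0.2] w 0.648
turn -0.0025 (1x-0.0025); shift [ 1.8 -0.4 87.9]  xy/1: [ 1.81 -0.43]
toolz [ 0.005   0.0034 -1.    ] q6 -0.508
```

View pics/c11.png

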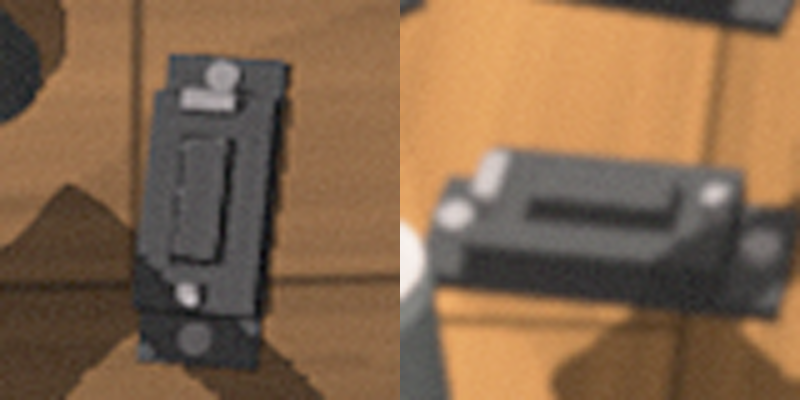

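View pics/side11.png

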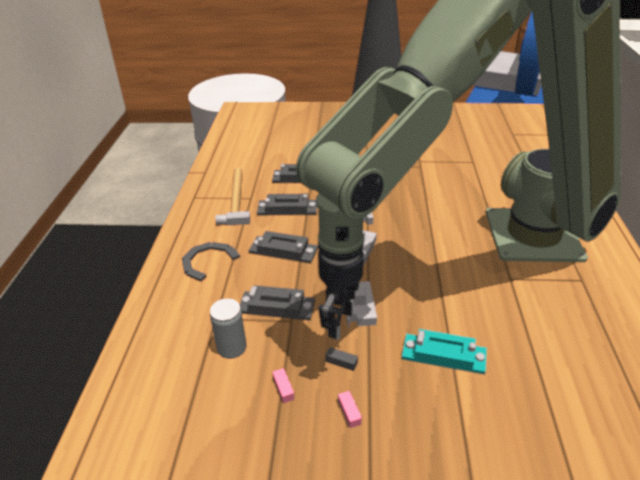

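Die D is filled. Grasping the last billet, at side-view pixel (341,357).

Call:
apply_moves(
  moves=[
    [[1.5, -0.3, 25], 0],
    [[0, 0, 32], 0],
    [[0, 0, 20], 0],
    [[0, 0, 10], 0],
    [[0, 0, 0], 0],
  ],
)

```text
time_s: 24.52
eef_pos: [467.9, 418.3, 11.3]
eef_rot: [0.176, 0.984, 0.0, 0.001]
wrist_force: [-0.2, -0.7, 0.0]
width: 0.648
```

Call:
apply_moves(
  moves=[
    [[0, 0, 0], 0],
    [[0, 0, 0], 0],
    [[0, 0, 0], 0],
    [[0, 0, 0], 0],
    [[0, 0, 0], 0],
  ],
  grip=255,
)

```text
time_s: 24.93
eef_pos: [469.4, 420.7, 15.8]
eef_rot: [0.175, 0.985, 0.004, 0.003]
wrist_force: [0.7, -1.3, 5.4]
width: 0.225
```

Call:
apply_moves(
  moves=[
    [[0, 0, -25], 0],
    [[0, 0, -35], 0],
    [[0, 0, -20], -0.065],
    [[0, 0, 0], -0.068],
    [[0, 0, 0], 0],
  ],
)

```text
time_s: 25.35
eef_pos: [468.5, 420.7, 95.9]
eef_rot: [0.108, 0.994, 0.004, 0.004]
wrist_force: [-0.9, -0.3, -2.0]
width: 0.23
```

```bash
python3 look.py 12 469 419 90; python3 plan.py 619.3 81.4 90 2.925
```

```text
t 25.45 at [467.3 419.6  93.4] psi 2.921 q [ 0.71  0.51  1.63 -0.    1.   -0.64] F [-0.1  0.2 -2.2] w 0.232
turn -0.0036 (1x-0.0036); shift [-221.1 -297.7    3. ]  xy/10: [-22.11 -29.77]
toolz [ 0.0043  0.0034 -1.    ] q6 -0.637
```

View pics/c12.png

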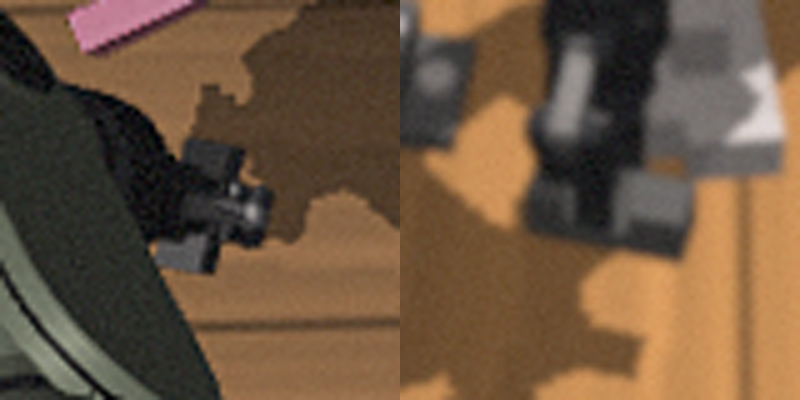

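Call:
apply_moves(
  moves=[
    [[-22.1, -29.8, 0], -0.004],
    [[-22.1, -29.8, 0], 0],
    [[-22.1, -29.8, 0], 0],
    [[-22.1, -29.8, 0], 0],
    [[-22.1, -29.8, 0], 0],
  ],
)

```text
time_s: 25.87
eef_pos: [543.5, 249.0, 92.2]
eef_rot: [0.108, 0.994, 0.002, 0.001]
wrist_force: [0.6, -0.4, -1.5]
width: 0.229
```

Call:
apply_moves(
  moves=[
    [[-22.1, -29.8, 0], 0],
    [[-22.1, -29.8, 0], 0],
    [[-22.1, -29.8, 0], 0],
    [[-22.1, -29.8, 0], 0],
    [[-22.1, -29.8, 0], 0],
  ],
)

```text
time_s: 26.28
eef_pos: [619.8, 79.8, 91.8]
eef_rot: [0.108, 0.994, 0.002, 0.001]
wrist_force: [0.8, 1.0, -2.3]
width: 0.228
```

Call:
apply_moves(
  moves=[
    [[0, 0, 15], 0],
    [[0, 0, 14], 0],
    [[0, 0, 0], 0],
    [[0, 0, 0], 0],
    [[0, 0, 0], 0],
  ],
)

```text
time_s: 26.7
eef_pos: [620.3, 82.1, 64.1]
eef_rot: [0.107, 0.994, 0.002, 0.002]
wrist_force: [0.7, -0.2, -1.9]
width: 0.232
```

```bash
python3 plan.py 619.3 81.4 34.5 2.925
```

```text
t 26.70 at [620.3  82.1  64.1] psi 2.927 q [ 0.11  0.54  1.67  0.    0.93 -1.25] F [ 0.7 -0.2 -1.9] w 0.232
turn 0.0020 (1x0.0020); shift [ 0.9 -1.1 29.6]  xy/1: [ 0.91 -1.08]
toolz [ 0.0047  0.0039 -1.    ] q6 -1.247
```

Call:
apply_moves(
  moves=[
    [[0.9, -1, 10], 0.002],
    [[0, 0, 10], 0],
    [[0, 0, 4], 0],
    [[0, 0, 0], 0],
    [[0, 0, 0], 0],
  ],
)

```text
time_s: 27.12
eef_pos: [619.1, 81.2, 39.8]
eef_rot: [0.108, 0.994, 0.002, 0.002]
wrist_force: [-0.2, 0.2, -2.3]
width: 0.232
```

Call:
apply_moves(
  moves=[
    [[0, 0, 2], 0],
    [[0, 0, 1.5], 0],
    [[0, 0, 1.5], 0],
    [[0, 0, 0], 0],
    [[0, 0, 0], 0],
  ],
)

```text
time_s: 27.53
eef_pos: [619.7, 81.1, 35.8]
eef_rot: [0.108, 0.994, 0.002, 0.003]
wrist_force: [-1.1, 0.3, 3.0]
width: 0.23
```

```bash
python3 plan.py 619.3 81.4 34.5 2.925
```

```text
t 27.53 at [619.7  81.1  35.8] psi 2.925 q [ 0.11  0.57  1.7   0.    0.87 -1.25] F [-1.1  0.3  3. ] w 0.230
turn -0.0001 (1x-0.0001); shift [0.5 0.2 1.3]  xy/1: [0.46 0.2 ]
toolz [ 0.0061  0.0041 -1.    ] q6 -1.247
```

Contact at the expected height, so I'll release. Next is top A.

Call:
apply_moves(
  moves=[
    [[0, 0, 0], 0],
    [[0, 0, 0], 0],
    [[0, 0, 0], 0],
  ],
  grip=90,
)

```text
time_s: 27.78
eef_pos: [619.7, 81.1, 35.4]
eef_rot: [0.108, 0.994, 0.002, 0.003]
wrist_force: [-0.0, 0.4, -0.1]
width: 0.634
```

Call:
apply_moves(
  moves=[
    [[0, 0, -35], 0],
    [[0, 0, -35], 0],
    [[0, 0, -15], 0],
    [[0, 0, 0], 0.12],
    [[0, 0, 0], 0.12],
  ],
)

```text
time_s: 28.2
eef_pos: [620.0, 80.8, 122.2]
eef_rot: [0.229, 0.973, 0.003, 0.004]
wrist_force: [-0.2, -1.3, -1.2]
width: 0.647
```

```bash
python3 plan.py 439.4 230 120 1.264
```

```text
t 28.20 at [620.   80.8 122.2] psi 2.679 q [ 0.11  0.48  1.61  0.    1.05 -1.  ] F [-0.2 -1.3 -1.2] w 0.647
turn 1.4152 (12x0.1179); shift [  87.6 -217.3    1.2]  xy/7: [ 12.52 -31.04]
toolz [ 0.0092  0.0044 -0.9999] q6 -1.001
```

Call:
apply_moves(
  moves=[
    [[0, 0, 0], 0.12],
    [[0, 0, 0], 0.12],
    [[0, 0, 0], 0.12],
    [[0, 0, 0], 0.12],
    [[0, 0, 0], 0.12],
  ],
)

```text
time_s: 28.62
eef_pos: [619.0, 80.8, 120.2]
eef_rot: [0.507, 0.862, 0.003, 0.001]
wrist_force: [0.1, -0.1, -0.3]
width: 0.647
```

Call:
apply_moves(
  moves=[
    [[0, 0, 0], 0.12],
    [[0, 0, 0], 0.12],
    [[0, 0, 0], 0.12],
    [[0, 0, 0], 0.12],
    [[0, 0, 0], 0.1],
  ],
)

```text
time_s: 29.03
eef_pos: [619.0, 80.7, 120.2]
eef_rot: [0.732, 0.681, 0.003, 0.0]
wrist_force: [0.9, 0.5, 0.3]
width: 0.646
```

```bash
cat > tops.py <<'E'
from h import *
import sys
im=cam("top","t"+sys.argv[1]);hsv=cv2.cvtColor(im,cv2.COLOR_BGR2HSV);S,V=hsv[...,1],hsv[...,2]
z=float(sys.argv[2]) if len(sys.argv)>2 else 22
m=((S<60)&(V>110)).astype(np.uint8)
k,l,stt,c=cv2.connectedComponentsWithStats(m)
for i in range(1,k):
    if 700<stt[i,4]<1500 and 180<c[i][1]<330:
        w=ray("top",np.argwhere(l==i)[:,::-1].astype(float),z).astype(np.float32)
        (a,b,g)=cv2.minAreaRect(w)
        ang=g if b[0]>b[1] else g+90
        print(stt[i,4],c[i].round(1),"c",np.round(a,1),"size",np.round(b,1),"long axis rad",round(np.deg2rad(ang),3))
E
python3 tops.py 1; python3 plan.py 439.4 76.2 120 1.264
```

```text
1011 [438.9 285. ] c [ 444.9 -241.5] size [ 61.4 110. ] long axis rad 1.963
1019 [228.6 294. ] c [435.9 266.9] size [ 61.7 110.9] long axis rad 1.7
t 29.08 at [619.   80.8 120.2] psi 1.497 q [0.11 0.48 1.61 0.   1.05 0.18] F [-0.2  0.6 -0.3] w 0.648
turn 0.2330 (2x0.1165); shift [ -58.6 -169.9   -0.7]  xy/5: [-11.72 -33.97]
toolz [ 0.0054  0.004  -1.    ] q6 0.181
```

View pics/t1.png

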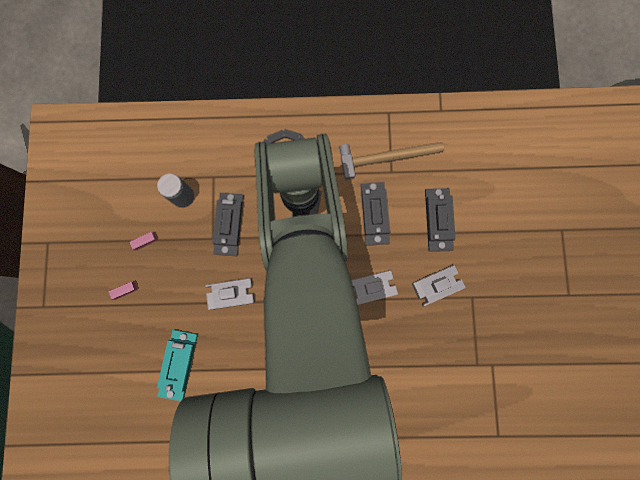

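The arm hides top A. Tops C and B haven't moved, so I'll take C first, which also clears the view of die A.

```bash
python3 plan.py 436 266.9 100 1.6985
```

```text
t 29.08 at [619.   80.8 120.2] psi 1.497 q [0.11 0.48 1.61 0.   1.05 0.18] F [-0.2  0.6 -0.3] w 0.648
turn -0.2015 (2x-0.1008); shift [ 207.9 -158.    20. ]  xy/7: [ 29.7  -22.56]
toolz [ 0.0054  0.004  -1.    ] q6 0.181
```

Call:
apply_moves(
  moves=[
    [[0, 0, 0], -0.101],
    [[0, 0, 0], -0.101],
    [[29.7, -22.5, 0], 0],
    [[29.7, -22.5, 0], 0],
    [[29.7, -22.5, 0], 0],
  ],
)

```text
time_s: 29.5
eef_pos: [539.3, 160.3, 120.0]
eef_rot: [0.657, 0.754, 0.003, 0.001]
wrist_force: [0.7, 1.2, 0.6]
width: 0.648
```

Call:
apply_moves(
  moves=[
    [[29.7, -22.5, 0], 0],
    [[29.7, -22.5, 0], 0],
    [[29.7, -22.5, 10], 0],
    [[29.7, -22.5, 10], 0],
    [[0, 0, 0], 0],
  ],
)

```text
time_s: 29.92
eef_pos: [429.3, 267.8, 98.5]
eef_rot: [0.655, 0.756, 0.001, -0.001]
wrist_force: [-0.2, -1.0, -0.0]
width: 0.651
```

Call:
apply_moves(
  moves=[
    [[0, 0, 20], 0],
    [[0, 0, 0], 0],
    [[0, 0, 0], 0],
    [[0, 0, 0], 0],
  ],
)

```text
time_s: 30.25
eef_pos: [435.6, 265.3, 80.5]
eef_rot: [0.657, 0.754, 0.003, 0.001]
wrist_force: [-0.1, 0.6, 0.8]
width: 0.648
```

```bash
python3 tops.py 2; python3 plan.py 436 266.9 28 1.6985; python3 look.py 13 436 267 40
```

```text
1121 [176.5 286.5] c [454.6 394.3] size [ 70.4 118.1] long axis rad 2.077
1013 [438.8 285. ] c [ 444.9 -241.5] size [ 61.4 110. ] long axis rad 1.963
1026 [372.8 287.4] c [443.  -80.9] size [ 60.9 111.6] long axis rad 1.801
t 30.30 at [435.9 265.4  80.7] psi 1.707 q [0.52 0.36 1.93 0.   0.84 0.39] F [ 0.1 -0.9 -0.3] w 0.643
turn 0.0081 (1x0.0081); shift [ 1.3 -0.  52.7]  xy/1: [ 1.29 -0.03]
toolz [ 0.0064  0.0046 -1.    ] q6 0.387
```

View pics/c13.png

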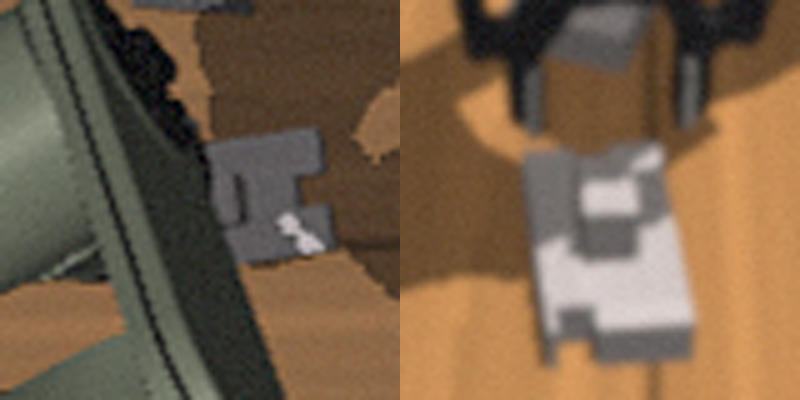

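View pics/t2.png

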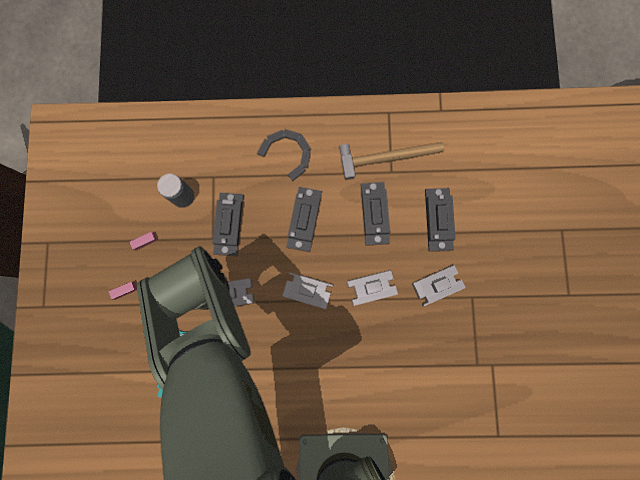

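All four pockets are filled and top C sits between the fingers in the side view. Descending onto the tang.

Call:
apply_moves(
  moves=[
    [[1.2, 0, 15], 0.008],
    [[0, 0, 18], 0],
    [[0, 0, 12], 0],
    [[0, 0, 7], 0],
    [[0, 0, 0], 0],
  ],
)

```text
time_s: 30.82
eef_pos: [434.6, 266.3, 27.1]
eef_rot: [0.661, 0.751, 0.002, 0.0]
wrist_force: [-1.4, 0.5, -1.1]
width: 0.651
```

Call:
apply_moves(
  moves=[
    [[0, 0, 0], 0],
    [[0, 0, 0], 0],
    [[0, 0, 0], 0],
    [[0, 0, 0], 0],
    [[0, 0, 0], 0],
  ],
  grip=255,
  newtons=90,
)

```text
time_s: 31.23
eef_pos: [435.5, 267.2, 29.3]
eef_rot: [0.66, 0.751, 0.004, 0.001]
wrist_force: [-1.0, 0.0, 5.9]
width: 0.258
```

```bash
python3 plan.py 436 266.9 28 1.6985; python3 look.py 14 436 267 40
```

```text
t 31.23 at [435.5 267.2  29.3] psi 1.699 q [0.53 0.44 1.98 0.   0.72 0.4 ] F [-1.   0.   5.9] w 0.258
turn 0.0004 (1x0.0004); shift [-0.4  0.4  1.3]  xy/1: [-0.35  0.44]
toolz [ 0.0066  0.0049 -1.    ] q6 0.398
```

View pics/c14.png

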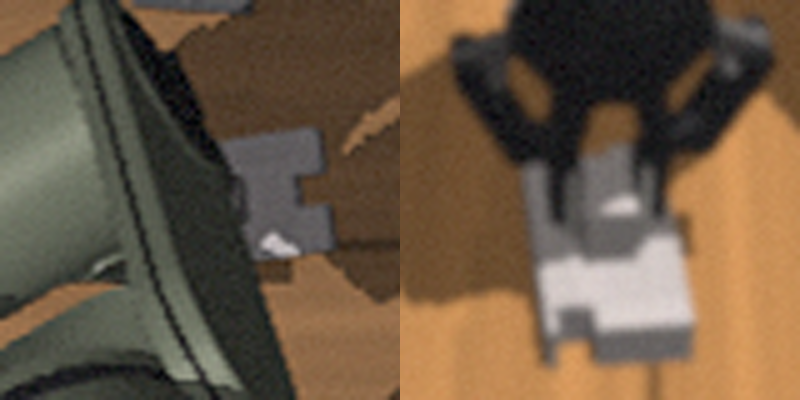

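Call:
apply_moves(
  moves=[
    [[0, 0, -10], 0],
    [[0, 0, -20], 0],
    [[0, 0, -25], -0.06],
    [[0, 0, -20], -0.118],
    [[0, 0, 0], -0.118],
  ],
)

```text
time_s: 31.75
eef_pos: [436.4, 267.6, 106.6]
eef_rot: [0.54, 0.842, 0.006, 0.003]
wrist_force: [1.0, 0.9, -7.8]
width: 0.261
```

Call:
apply_moves(
  moves=[
    [[0, 0, 0], -0.118],
    [[0, 0, 0], -0.118],
    [[0, 0, 0], -0.118],
    [[0, 0, 0], -0.118],
    [[0, 0, 0], -0.118],
  ],
)

```text
time_s: 32.17
eef_pos: [433.5, 266.0, 102.4]
eef_rot: [0.272, 0.962, 0.002, 0.001]
wrist_force: [-0.1, -1.1, -8.3]
width: 0.259
```

Call:
apply_moves(
  moves=[
    [[0, 0, 0], -0.118],
    [[0, 0, 0], -0.118],
    [[0, 0, 0], -0.118],
    [[0, 0, 0], -0.118],
    [[0, 0, 0], -0.08],
  ],
)

```text
time_s: 32.58
eef_pos: [433.5, 265.9, 102.4]
eef_rot: [-0.0, 1.0, 0.001, 0.001]
wrist_force: [0.6, -0.0, -8.8]
width: 0.263
```

```bash
python3 plan.py 609.6 -255.2 100 3.141; python3 look.py 15 436 267 80
```

```text
t 32.58 at [433.5 265.9 102.4] psi -3.141 q [ 0.53  0.34  1.9   0.    0.9  -1.04] F [ 0.6 -0.  -8.8] w 0.263
turn 0.0013 (1x0.0013); shift [-176.4 -521.     1.5]  xy/15: [-11.76 -34.74]
toolz [ 0.0029  0.0025 -1.    ] q6 -1.045
```

View pics/c15.png

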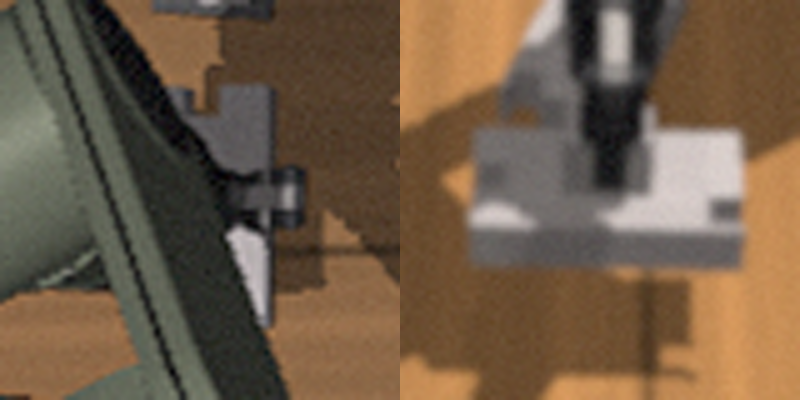

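Call:
apply_moves(
  moves=[
    [[-11.8, -34.7, 0], 0],
    [[-11.8, -34.7, 0], 0],
    [[-11.8, -34.7, 0], 0],
    [[-11.8, -34.7, 0], 0],
    [[-11.8, -34.7, 0], 0],
  ],
)

```text
time_s: 33.1
eef_pos: [492.4, 91.2, 102.4]
eef_rot: [0.003, 1.0, 0.002, 0.002]
wrist_force: [0.1, -0.8, -8.0]
width: 0.262
```

Call:
apply_moves(
  moves=[
    [[-11.8, -34.7, 0], 0],
    [[-11.8, -34.7, 0], 0],
    [[-11.8, -34.7, 0], 0],
    [[-11.8, -34.7, 0], 0],
    [[-11.8, -34.7, 0], 0],
  ],
)

```text
time_s: 33.52
eef_pos: [550.5, -82.7, 101.8]
eef_rot: [0.004, 1.0, 0.002, 0.002]
wrist_force: [0.3, 1.6, -8.2]
width: 0.258
```

Call:
apply_moves(
  moves=[
    [[-11.8, -34.7, 0], 0],
    [[-11.8, -34.7, 0], 0],
    [[-11.8, -34.7, 0], 0],
    [[-11.8, -34.7, 0], 0],
    [[-11.8, -34.7, 0], 0],
  ],
)

```text
time_s: 33.93
eef_pos: [608.6, -256.2, 100.9]
eef_rot: [0.004, 1.0, 0.003, 0.001]
wrist_force: [0.7, 0.8, -7.4]
width: 0.262
```

Call:
apply_moves(
  moves=[
    [[0, 0, 10], 0],
    [[0, 0, 0], 0],
    [[0, 0, 0], 0],
    [[0, 0, 0], 0],
  ],
)

```text
time_s: 34.27
eef_pos: [608.5, -253.7, 91.2]
eef_rot: [0.003, 1.0, 0.003, 0.002]
wrist_force: [-0.1, 1.2, -7.0]
width: 0.262
```

```bash
python3 plan.py 609.6 -255.2 60 3.141; python3 look.py 16 610 -255 50
```

```text
t 34.27 at [ 608.5 -253.7   91.2] psi 3.136 q [-0.42  0.56  1.55  0.01  1.04 -1.98] F [-0.1  1.2 -7. ] w 0.262
turn -0.0045 (1x-0.0045); shift [-1.  -1.7 31.2]  xy/1: [-1.02 -1.68]
toolz [ 0.0032  0.0051 -1.    ] q6 -1.985
```

View pics/c16.png

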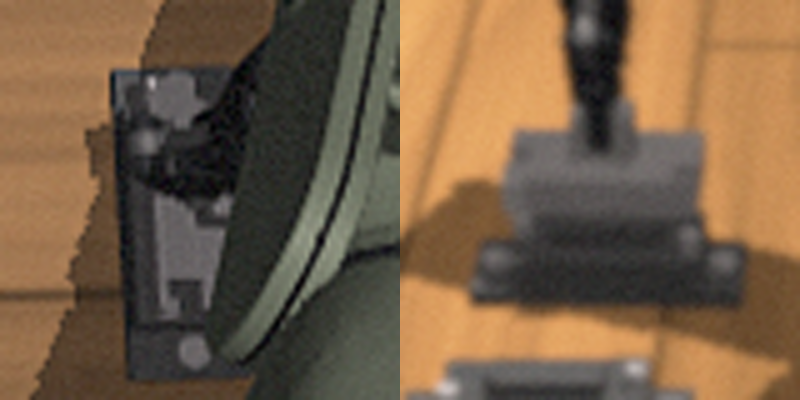

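Call:
apply_moves(
  moves=[
    [[-1, -1.6, 8], -0.004],
    [[0, 0, 6], 0],
    [[0, 0, 0], 0],
    [[0, 0, 0], 0],
  ],
)

```text
time_s: 34.7
eef_pos: [609.8, -255.7, 77.0]
eef_rot: [0.0, 1.0, 0.002, 0.002]
wrist_force: [0.2, 0.1, -7.5]
width: 0.258
```

```bash
python3 plan.py 609.6 -255.2 60 3.141; python3 look.py 17 610 -255 50
```

```text
t 34.70 at [ 609.8 -255.7   77. ] psi 3.141 q [-0.42  0.57  1.56  0.01  1.01 -1.99] F [ 0.2  0.1 -7.5] w 0.258
turn 0.0003 (1x0.0003); shift [ 0.2  0.4 17. ]  xy/1: [0.23 0.37]
toolz [ 0.0033  0.0048 -1.    ] q6 -1.991
```

View pics/c17.png

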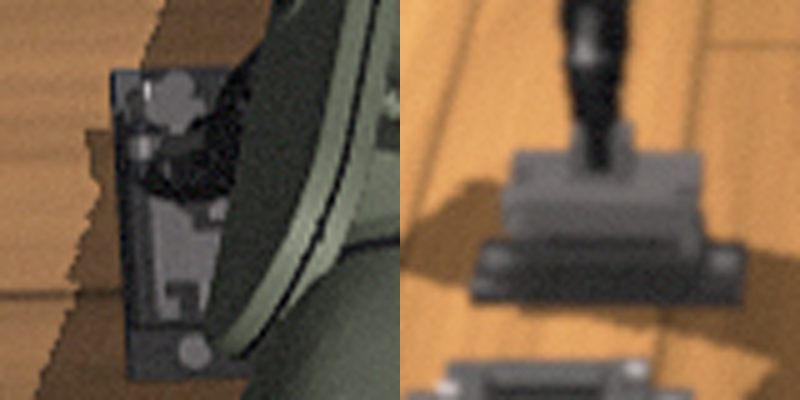

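Call:
apply_moves(
  moves=[
    [[0.2, 0.3, 4], 0],
    [[0, 0, 4], 0],
    [[0, 0, 3], 0],
    [[0, 0, 0], 0],
    [[0, 0, 0], 0],
  ],
)

```text
time_s: 35.22
eef_pos: [609.9, -255.8, 66.4]
eef_rot: [0.0, 1.0, 0.002, 0.002]
wrist_force: [-1.2, -0.5, -8.1]
width: 0.258
```

```bash
python3 plan.py 609.6 -255.2 60 3.141
```

```text
t 35.22 at [ 609.9 -255.8   66.4] psi 3.141 q [-0.42  0.58  1.57  0.01  0.99 -1.99] F [-1.2 -0.5 -8.1] w 0.258
turn -0.0001 (1x-0.0001); shift [0.4 0.6 6.4]  xy/1: [0.37 0.58]
toolz [ 0.0044  0.0043 -1.    ] q6 -1.991
```

Below the lug tops with no resistance. Going home.

Call:
apply_moves(
  moves=[
    [[0, 0, 3], 0],
    [[0, 0, 3], 0],
    [[0, 0, 1], 0],
    [[0, 0, 0], 0],
    [[0, 0, 0], 0],
  ],
)

```text
time_s: 35.63
eef_pos: [610.2, -255.8, 59.8]
eef_rot: [0.0, 1.0, 0.002, 0.003]
wrist_force: [-0.5, 0.4, -8.4]
width: 0.262
```

```bash
python3 plan.py 609.6 -255.2 60 3.141
```

```text
t 35.63 at [ 610.2 -255.8   59.8] psi 3.141 q [-0.42  0.59  1.57  0.01  0.97 -1.99] F [-0.5  0.4 -8.4] w 0.262
turn -0.0000 (1x-0.0000); shift [ 0.6  0.6 -0.2]  xy/1: [0.61 0.62]
toolz [ 0.0051  0.004  -1.    ] q6 -1.991
```

Call:
apply_moves(
  moves=[
    [[0, 0, 1], 0],
    [[0, 0, 1], 0],
    [[0, 0, 0], 0],
    [[0, 0, 0], 0],
  ],
)

```text
time_s: 35.97
eef_pos: [610.7, -255.9, 59.3]
eef_rot: [0.0, 1.0, 0.002, 0.003]
wrist_force: [-1.4, 1.8, 3.8]
width: 0.261
```

Call:
apply_moves(
  moves=[
    [[0, 0, 0], 0],
    [[0, 0, 0], 0],
    [[0, 0, 0], 0],
    [[0, 0, 0], 0],
  ],
  grip=90,
)

```text
time_s: 36.3
eef_pos: [610.7, -256.1, 58.1]
eef_rot: [0.0, 1.0, 0.002, 0.003]
wrist_force: [0.0, 0.1, 0.8]
width: 0.644
```

Call:
apply_moves(
  moves=[
    [[0, 0, -30], 0],
    [[0, 0, -35], 0],
    [[0, 0, 0], 0.12],
    [[0, 0, 0], 0.12],
    [[0, 0, 0], 0.12],
  ],
)

```text
time_s: 36.72
eef_pos: [610.5, -256.4, 123.9]
eef_rot: [0.182, 0.983, 0.002, 0.003]
wrist_force: [-1.0, 0.6, 0.3]
width: 0.649
```

```bash
python3 plan.py 444.9 -241.5 120 1.963
```

```text
t 36.72 at [ 610.5 -256.4  123.9] psi 2.775 q [-0.42  0.53  1.51  0.01  1.1  -1.62] F [-1.   0.6  0.3] w 0.649
turn 0.8120 (7x0.1160); shift [  77.1 -147.4    2.7]  xy/5: [ 15.41 -29.47]
toolz [ 0.0074  0.003  -1.    ] q6 -1.625
```

Seated at the expected height (59.3). Next is top B.

Call:
apply_moves(
  moves=[
    [[0, 0, 0], 0.116],
    [[0, 0, 0], 0.116],
    [[0, 0, 0], 0.116],
    [[0, 0, 0], 0.116],
    [[0, 0, 0], 0.116],
  ],
)

```text
time_s: 37.13
eef_pos: [610.2, -256.2, 122.8]
eef_rot: [0.456, 0.89, 0.003, 0.002]
wrist_force: [-0.7, -0.0, 0.5]
width: 0.645
```

Call:
apply_moves(
  moves=[
    [[0, 0, 0], 0.116],
    [[0, 0, 0], 0.116],
    [[15.4, -29.4, 0], 0],
    [[15.4, -29.4, 0], 0],
    [[15.4, -29.4, 0], 0],
  ],
)

```text
time_s: 37.55
eef_pos: [509.9, -247.6, 122.0]
eef_rot: [0.553, 0.833, 0.003, 0.001]
wrist_force: [-0.6, 0.0, 0.5]
width: 0.648
```

Call:
apply_moves(
  moves=[
    [[15.4, -29.4, 0], 0],
    [[15.4, -29.4, 0], 0],
    [[0, 0, 20], 0],
    [[0, 0, 20], 0],
    [[0, 0, 0], 0],
  ],
)

```text
time_s: 37.97
eef_pos: [442.5, -241.0, 79.7]
eef_rot: [0.554, 0.833, 0.003, -0.002]
wrist_force: [-0.6, 0.8, -0.3]
width: 0.644
```

Call:
apply_moves(
  moves=[
    [[0, 0, 0], 0],
    [[0, 0, 0], 0],
  ],
)

```text
time_s: 38.13
eef_pos: [445.7, -242.4, 82.8]
eef_rot: [0.553, 0.833, 0.003, 0.002]
wrist_force: [-0.1, 0.4, -0.4]
width: 0.647
```

```bash
python3 plan.py 444.9 -241.5 28 1.963; python3 look.py 18 444 -241 40; python3 tops.py 3
```

```text
t 38.13 at [ 445.7 -242.4   82.8] psi 1.969 q [-0.52  0.36  1.93  0.01  0.85 -0.93] F [-0.1  0.4 -0.4] w 0.647
turn 0.0062 (1x0.0062); shift [ 1.1 -0.8 54.8]  xy/1: [ 1.14 -0.82]
toolz [ 0.0066  0.0032 -1.    ] q6 -0.928
925 [442.9 211.6] c [ 621.6 -263.5] size [123.3  61.3] long axis rad 0.001
1167 [510.4 274.1] c [ 467.1 -410. ] size [118.   71.3] long axis rad 1.03
856 [371.5 285.9] c [442.8 -80.6] size [ 61.7 111.3] long axis rad 1.794
1074 [307.1 290.9] c [439.4  76.2] size [111.   61.8] long axis rad 1.264
```

View pics/c18.png

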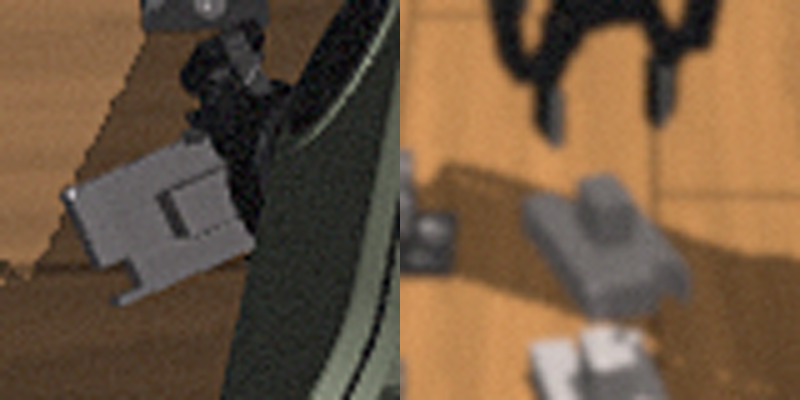

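View pics/t3.png

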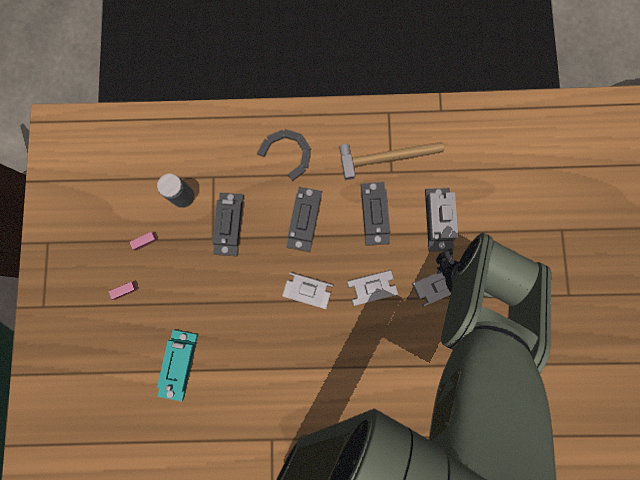

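Top C sits on die C at pixel (442,215), and top B is under the gripper. Descending.

Call:
apply_moves(
  moves=[
    [[1.1, -0.8, 15], 0.006],
    [[0, 0, 18], 0],
    [[0, 0, 14], 0],
    [[0, 0, 7], 0],
    [[0, 0, 0], 0],
  ],
)

```text
time_s: 38.7
eef_pos: [443.5, -240.7, 27.1]
eef_rot: [0.556, 0.831, 0.003, -0.0]
wrist_force: [-0.4, 0.6, -0.2]
width: 0.648
```

Call:
apply_moves(
  moves=[
    [[0, 0, 0], 0],
    [[0, 0, 0], 0],
    [[0, 0, 0], 0],
    [[0, 0, 0], 0],
    [[0, 0, 0], 0],
  ],
  grip=255,
)

```text
time_s: 39.12
eef_pos: [444.4, -241.5, 29.3]
eef_rot: [0.556, 0.831, 0.003, 0.002]
wrist_force: [-1.7, -0.1, 6.7]
width: 0.26
```

```bash
python3 plan.py 444.9 -241.5 28 1.963
```

```text
t 39.12 at [ 444.4 -241.5   29.3] psi 1.963 q [-0.52  0.43  1.99  0.01  0.72 -0.92] F [-1.7 -0.1  6.7] w 0.260
turn 0.0002 (1x0.0002); shift [-0.1  0.4  1.3]  xy/1: [-0.14  0.43]
toolz [ 0.0068  0.0027 -1.    ] q6 -0.923
```

Call:
apply_moves(
  moves=[
    [[0, 0, -10], 0],
    [[0, 0, -20], 0],
    [[0, 0, -25], 0.119],
    [[0, 0, -20], 0.12],
    [[0, 0, 0], 0.12],
  ],
)

```text
time_s: 39.53
eef_pos: [445.4, -242.3, 106.8]
eef_rot: [0.697, 0.717, 0.004, 0.004]
wrist_force: [1.0, -0.6, -7.5]
width: 0.263
```

Call:
apply_moves(
  moves=[
    [[0, 0, 0], 0.12],
    [[0, 0, 0], 0.12],
    [[0, 0, 0], 0.12],
    [[0, 0, 0], 0.12],
    [[0, 0, 0], 0.12],
  ],
)

```text
time_s: 39.95
eef_pos: [442.5, -240.7, 102.6]
eef_rot: [0.878, 0.479, 0.003, -0.002]
wrist_force: [-0.0, -0.1, -8.2]
width: 0.258
```

Call:
apply_moves(
  moves=[
    [[0, 0, 0], 0.12],
    [[0, 0, 0], 0.12],
    [[0, 0, 0], 0.12],
    [[0, 0, 0], 0.12],
    [[0, 0, 0], 0.12],
  ],
)

```text
time_s: 40.37
eef_pos: [442.6, -240.7, 102.6]
eef_rot: [0.98, 0.198, 0.002, -0.002]
wrist_force: [0.1, -0.4, -8.0]
width: 0.264
```

Call:
apply_moves(
  moves=[
    [[0, 0, 0], 0.12],
    [[0, 0, 0], 0.12],
    [[0, 0, 0], 0.12],
    [[0, 0, 0], 0],
    [[0, 0, 0], 0],
  ],
)

```text
time_s: 40.78
eef_pos: [442.9, -240.9, 102.8]
eef_rot: [1.0, 0.024, 0.002, -0.002]
wrist_force: [-0.5, 0.2, -6.8]
width: 0.261
```

```bash
python3 plan.py 629.1 -96.2 100 0.044;python3 look.py 19 444 -241 80
```

```text
t 40.78 at [ 442.9 -240.9  102.8] psi 0.047 q [-0.52  0.33  1.91  0.01  0.9   0.99] F [-0.5  0.2 -6.8] w 0.261
turn 0.0030 (1x0.0030); shift [ 192.4 -136.4    4.2]  xy/7: [ 27.48 -19.48]
toolz [ 0.004   0.0048 -1.    ] q6 0.994
```

View pics/c19.png

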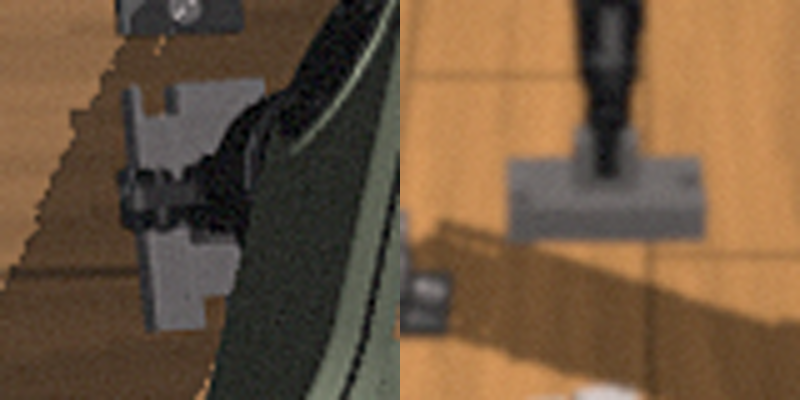

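Orientation is right: the offset slot is at the far end on the +y side, and the near slot is centred. Moving to die B.

Call:
apply_moves(
  moves=[
    [[27.5, -19.5, 0], 0.003],
    [[27.5, -19.5, 0], 0],
    [[27.5, -19.5, 0], 0],
    [[27.5, -19.5, 0], 0],
    [[27.5, -19.5, 0], 0],
  ],
)

```text
time_s: 41.3
eef_pos: [577.7, -137.1, 103.9]
eef_rot: [1.0, 0.021, 0.002, -0.002]
wrist_force: [0.4, -1.0, -7.5]
width: 0.266
```

Call:
apply_moves(
  moves=[
    [[27.5, -19.5, 0], 0],
    [[27.4, -19.5, 0], 0],
    [[0, 0, 10], 0],
    [[0, 0, 10], 0],
    [[0, 0, 0], 0],
  ],
)

```text
time_s: 41.72
eef_pos: [627.7, -96.3, 81.4]
eef_rot: [1.0, 0.021, -0.001, -0.002]
wrist_force: [-1.5, 0.1, -7.7]
width: 0.26
```

Call:
apply_moves(
  moves=[
    [[0, 0, 0], 0],
    [[0, 0, 0], 0],
    [[0, 0, 0], 0],
  ],
)

```text
time_s: 41.97
eef_pos: [630.0, -97.7, 85.2]
eef_rot: [1.0, 0.02, 0.003, -0.002]
wrist_force: [1.2, -0.5, -7.2]
width: 0.261
```

```bash
python3 plan.py 629.1 -96.2 60 0.044;python3 look.py 20 629 -96 60
```

```text
t 41.97 at [630.  -97.7  85.2] psi 0.040 q [-0.17  0.53  1.61  0.01  0.99  1.35] F [ 1.2 -0.5 -7.2] w 0.261
turn -0.0039 (1x-0.0039); shift [-1.  -1.5 25.2]  xy/1: [-1.   -1.47]
toolz [ 0.006   0.0038 -1.    ] q6 1.353
```

View pics/c20.png

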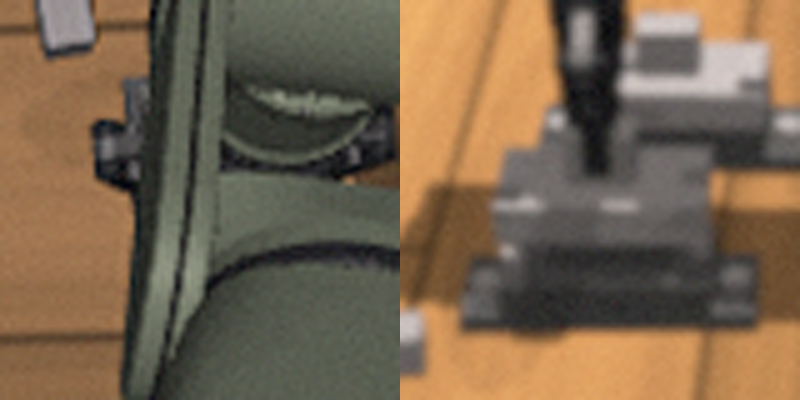

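Call:
apply_moves(
  moves=[
    [[-0.9, -1.4, 4], -0.004],
    [[0, 0, 5], 0],
    [[0, 0, 0], 0],
    [[0, 0, 0], 0],
    [[0, 0, 0], 0],
  ],
)

```text
time_s: 42.48
eef_pos: [629.3, -95.5, 75.4]
eef_rot: [1.0, 0.023, 0.003, -0.002]
wrist_force: [0.2, -0.1, -6.7]
width: 0.261
```

```bash
python3 plan.py 629.1 -96.2 60 0.044
```

```text
t 42.48 at [629.3 -95.5  75.4] psi 0.045 q [-0.17  0.54  1.63  0.01  0.97  1.35] F [ 0.2 -0.1 -6.7] w 0.261
turn 0.0010 (1x0.0010); shift [-0.3  0.7 15.4]  xy/1: [-0.28  0.75]
toolz [ 0.005  0.004 -1.   ] q6 1.351
```

Call:
apply_moves(
  moves=[
    [[-0.3, 0.6, 4], 0],
    [[0, 0, 4], 0],
    [[0, 0, 2], 0],
    [[0, 0, 0], 0],
    [[0, 0, 0], 0],
  ],
)

```text
time_s: 42.9
eef_pos: [628.9, -96.1, 65.2]
eef_rot: [1.0, 0.022, 0.002, -0.002]
wrist_force: [-0.3, 0.5, -6.9]
width: 0.254
```

Call:
apply_moves(
  moves=[
    [[0, 0, 3], 0],
    [[0, 0, 2], 0],
    [[0, 0, 1.5], 0],
    [[0, 0, 0], 0],
    [[0, 0, 0], 0],
  ],
)

```text
time_s: 43.32
eef_pos: [629.2, -96.0, 59.6]
eef_rot: [1.0, 0.022, 0.003, -0.002]
wrist_force: [-0.5, 1.1, -1.8]
width: 0.259
```

```bash
python3 plan.py 629.1 -96.2 60 0.044
```

```text
t 43.32 at [629.2 -96.   59.6] psi 0.045 q [-0.17  0.56  1.64  0.01  0.94  1.35] F [-0.5  1.1 -1.8] w 0.259
turn 0.0010 (1x0.0010); shift [-0.2  0.2 -0.4]  xy/1: [-0.15  0.16]
toolz [ 0.0057  0.0039 -1.    ] q6 1.350
```

Call:
apply_moves(
  moves=[
    [[0, 0, 0.5], 0],
    [[0, 0, 0], 0],
    [[0, 0, 0], 0],
    [[0, 0, 0], 0],
  ],
  grip=90,
)

```text
time_s: 43.65
eef_pos: [629.7, -96.2, 59.3]
eef_rot: [1.0, 0.022, 0.004, -0.002]
wrist_force: [-0.9, 0.3, -0.6]
width: 0.644
```

Call:
apply_moves(
  moves=[
    [[0, 0, -30], 0],
    [[0, 0, -35], 0],
    [[0, 0, 0], -0.12],
    [[0, 0, 0], -0.12],
    [[0, 0, 0], -0.12],
  ],
)

```text
time_s: 44.07
eef_pos: [629.4, -96.5, 125.0]
eef_rot: [0.979, 0.204, 0.004, -0.001]
wrist_force: [-0.5, 0.5, -0.3]
width: 0.644
```

Call:
apply_moves(
  moves=[
    [[0, 0, 0], -0.12],
    [[0, 0, 0], -0.12],
    [[0, 0, 0], -0.12],
    [[0, 0, 0], -0.12],
    [[0, 0, 0], -0.12],
  ],
)

```text
time_s: 44.48
eef_pos: [629.0, -96.4, 123.9]
eef_rot: [0.875, 0.484, 0.004, -0.0]
wrist_force: [0.1, -0.3, -0.8]
width: 0.647
```

Call:
apply_moves(
  moves=[
    [[0, 0, 0], -0.12],
    [[0, 0, 0], -0.12],
    [[0, 0, 0], -0.12],
    [[0, 0, 0], -0.12],
    [[0, 0, 0], -0.12],
  ],
)

```text
time_s: 44.9
eef_pos: [629.0, -96.4, 124.0]
eef_rot: [0.693, 0.721, 0.004, 0.001]
wrist_force: [-0.1, -0.3, -1.8]
width: 0.647
```

```bash
python3 plan.py 443 -80.8 120 1.80; python3 tops.py 4
```

```text
t 44.90 at [629.  -96.4 124. ] psi 1.611 q [-0.17  0.49  1.57  0.01  1.07 -0.22] F [-0.1 -0.3 -1.8] w 0.647
turn -0.1891 (2x-0.0946); shift [  57.4 -177.7    2.9]  xy/5: [ 11.48 -35.53]
toolz [ 0.0062  0.0039 -1.    ] q6 -0.215
1056 [306.8 290.7] c [439.6  76.8] size [109.7  61.8] long axis rad 1.264
```

Call:
apply_moves(
  moves=[
    [[0, 0, 0], -0.095],
    [[0, 0, 0], -0.094],
    [[11.5, -35.5, 0], 0],
    [[11.5, -35.5, 0], 0],
    [[11.5, -35.5, 0], 0],
  ],
)

```text
time_s: 45.37
eef_pos: [516.2, -86.1, 122.8]
eef_rot: [0.625, 0.781, 0.003, 0.001]
wrist_force: [0.2, 0.0, -0.1]
width: 0.646
```

Call:
apply_moves(
  moves=[
    [[11.5, -35.5, 0], 0],
    [[11.4, -35.5, 0], 0],
    [[0, 0, 20], 0],
    [[0, 0, 20], 0],
    [[0, 0, 0], 0],
  ],
)

```text
time_s: 45.78
eef_pos: [440.8, -79.0, 80.9]
eef_rot: [0.625, 0.781, 0.002, -0.001]
wrist_force: [0.2, 0.0, 0.5]
width: 0.651
```

Call:
apply_moves(
  moves=[
    [[0, 0, 0], 0],
    [[0, 0, 0], 0],
    [[0, 0, 0], 0],
  ],
)

```text
time_s: 46.03
eef_pos: [444.5, -79.7, 83.6]
eef_rot: [0.624, 0.781, 0.004, 0.002]
wrist_force: [0.2, -0.0, 0.2]
width: 0.649
```

```bash
python3 plan.py 443 -80.8 28 1.80; python3 look.py 21 443 -81 40; python3 tops.py 5
```

```text
t 46.03 at [444.5 -79.7  83.6] psi 1.793 q [-0.21  0.28  2.05  0.01  0.8  -0.43] F [ 0.2 -0.   0.2] w 0.649
turn -0.0066 (1x-0.0066); shift [-0.8 -2.1 55.6]  xy/1: [-0.83 -2.13]
toolz [ 0.0074  0.0035 -1.    ] q6 -0.434
1058 [376.4 208.4] c [641.3 -99. ] size [124.6  62.2] long axis rad 0.041
1049 [443.6 214.4] c [ 621.6 -263.5] size [123.4  61.3] long axis rad 0.001
1018 [401.4 277.2] c [ 466.2 -153.3] size [118.9  58.9] long axis rad 1.376
1074 [307.1 290.9] c [439.4  76.2] size [111.   61.8] long axis rad 1.264
```

View pics/c21.png

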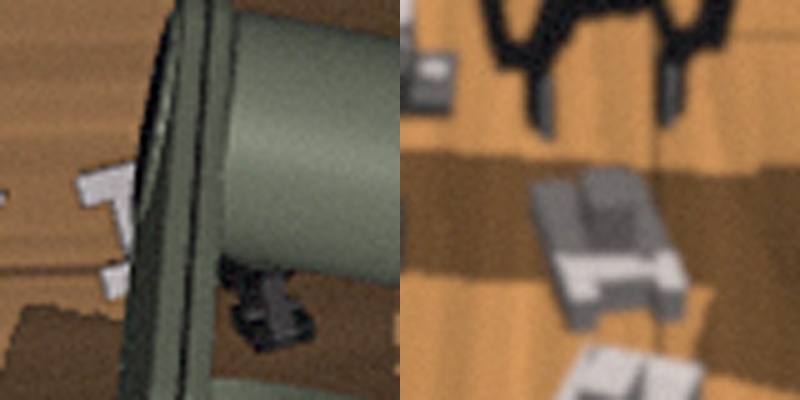

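View pics/t5.png

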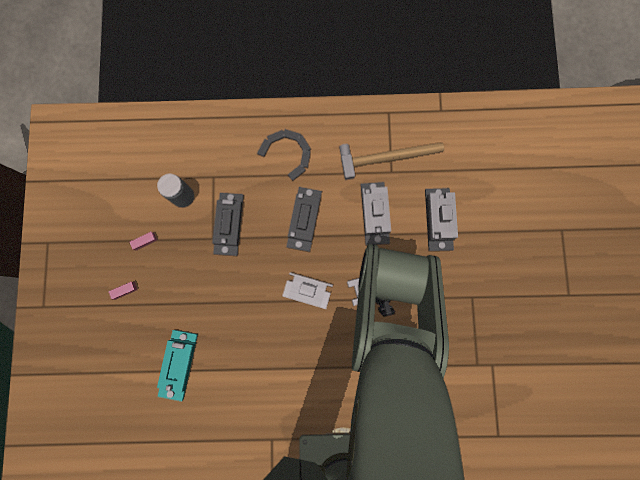

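Tops B and C look home on their dies. Taking top D.

Call:
apply_moves(
  moves=[
    [[-0.8, -2, 15], -0.006],
    [[0, 0, 18], 0],
    [[0, 0, 14], 0],
    [[0, 0, 8], 0],
    [[0, 0, 0], 0],
  ],
)

```text
time_s: 46.6
eef_pos: [440.8, -80.3, 26.5]
eef_rot: [0.622, 0.783, 0.003, -0.001]
wrist_force: [-0.4, -0.1, 0.3]
width: 0.644
```

Call:
apply_moves(
  moves=[
    [[0, 0, 0], 0],
    [[0, 0, 0], 0],
    [[0, 0, 0], 0],
    [[0, 0, 0], 0],
    [[0, 0, 0], 0],
  ],
  grip=255,
)

```text
time_s: 47.02
eef_pos: [442.2, -80.6, 28.8]
eef_rot: [0.622, 0.783, 0.003, 0.002]
wrist_force: [-1.1, 0.4, 6.0]
width: 0.263
```

```bash
python3 plan.py 443 -80.8 28 1.80;python3 look.py 22 443 -81 40
```

```text
t 47.02 at [442.2 -80.6  28.8] psi 1.800 q [-0.21  0.37  2.12  0.01  0.65 -0.45] F [-1.1  0.4  6. ] w 0.263
turn 0.0003 (1x0.0003); shift [-0.3  0.8  0.8]  xy/1: [-0.34  0.76]
toolz [ 0.0067  0.0035 -1.    ] q6 -0.445
```

View pics/c22.png

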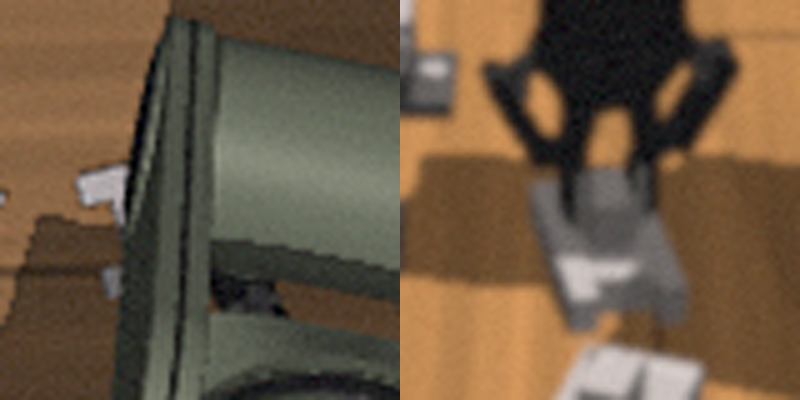

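Call:
apply_moves(
  moves=[
    [[0, 0, -10], 0],
    [[0, 0, -20], 0],
    [[0, 0, -25], 0.119],
    [[0, 0, -20], 0.119],
    [[0, 0, 0], 0.119],
  ],
)

```text
time_s: 47.53
eef_pos: [443.2, -81.1, 105.7]
eef_rot: [0.753, 0.658, 0.005, 0.003]
wrist_force: [0.9, -0.4, -7.2]
width: 0.255
```

Call:
apply_moves(
  moves=[
    [[0, 0, 0], 0.119],
    [[0, 0, 0], 0.119],
    [[0, 0, 0], 0.119],
    [[0, 0, 0], 0.119],
    [[0, 0, 0], 0.119],
  ],
)

```text
time_s: 47.95
eef_pos: [440.1, -80.5, 101.9]
eef_rot: [0.913, 0.409, 0.002, -0.001]
wrist_force: [-1.2, 0.6, -7.4]
width: 0.26
```

Call:
apply_moves(
  moves=[
    [[0, 0, 0], 0.119],
    [[0, 0, 0], 0.119],
    [[0, 0, 0], 0.119],
    [[0, 0, 0], 0.119],
    [[0, 0, 0], 0.119],
  ],
)

```text
time_s: 48.37
eef_pos: [440.1, -80.5, 101.9]
eef_rot: [0.992, 0.123, 0.002, -0.002]
wrist_force: [-0.3, 0.1, -7.8]
width: 0.255
```

Call:
apply_moves(
  moves=[
    [[0, 0, 0], 0.119],
    [[0, 0, 0], 0.119],
    [[0, 0, 0], 0.119],
    [[0, 0, 0], 0],
    [[0, 0, 0], 0],
  ],
)

```text
time_s: 48.78
eef_pos: [440.5, -80.6, 102.1]
eef_rot: [0.999, -0.05, 0.002, -0.002]
wrist_force: [1.2, -0.1, -7.7]
width: 0.26
```

```bash
python3 plan.py 611.6 272.4 100 -0.104;python3 look.py 23 443 -81 80
```

```text
t 48.78 at [440.5 -80.6 102.1] psi -0.101 q [-0.21  0.25  2.03  0.01  0.85  1.46] F [ 1.2 -0.1 -7.7] w 0.260
turn 0.0030 (1x0.0030); shift [ 133.6 -368.8    4.2]  xy/11: [ 12.14 -33.53]
toolz [ 0.0036  0.0043 -1.    ] q6 1.457
```

View pics/c23.png

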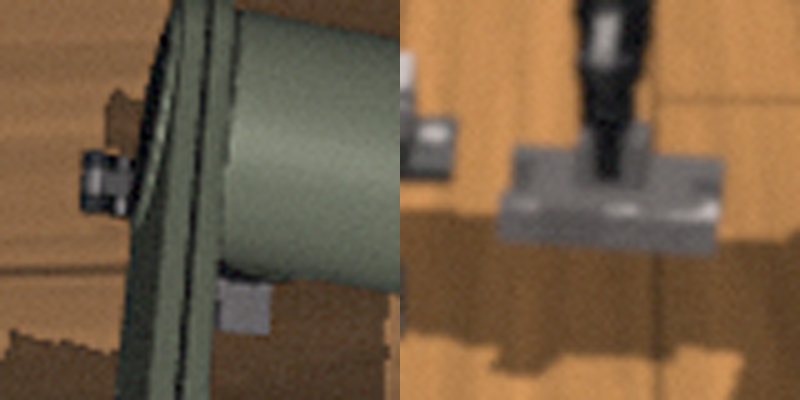

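Call:
apply_moves(
  moves=[
    [[12.1, -33.5, 0], 0.003],
    [[12.1, -33.5, 0], 0],
    [[12.1, -33.5, 0], 0],
    [[12.1, -33.5, 0], 0],
    [[12.1, -33.5, 0], 0],
  ],
)

```text
time_s: 49.3
eef_pos: [519.5, 80.9, 103.5]
eef_rot: [0.999, -0.053, 0.002, -0.002]
wrist_force: [0.8, -1.1, -6.4]
width: 0.26
```

Call:
apply_moves(
  moves=[
    [[12.1, -33.5, 0], 0],
    [[12.1, -33.5, 0], 0],
    [[12.1, -33.5, 0], 0],
    [[12.1, -33.5, 0], 0],
    [[12.1, -33.5, 0], 0],
  ],
)

```text
time_s: 49.72
eef_pos: [597.4, 241.0, 104.0]
eef_rot: [0.999, -0.052, 0.002, -0.002]
wrist_force: [1.1, -0.6, -6.8]
width: 0.258
```

Call:
apply_moves(
  moves=[
    [[12.1, -33.5, 0], 0],
    [[0, 0, 10], 0],
    [[0, 0, 8], 0],
    [[0, 0, 0], 0],
    [[0, 0, 0], 0],
  ],
)

```text
time_s: 50.13
eef_pos: [611.5, 270.2, 85.3]
eef_rot: [0.999, -0.053, 0.001, -0.001]
wrist_force: [0.3, 0.1, -7.5]
width: 0.261
```

Call:
apply_moves(
  moves=[
    [[0, 0, 0], 0],
    [[0, 0, 0], 0],
  ],
)

```text
time_s: 50.3
eef_pos: [613.2, 270.7, 87.6]
eef_rot: [0.999, -0.054, 0.003, -0.002]
wrist_force: [0.8, -0.2, -7.5]
width: 0.259
```

```bash
python3 plan.py 611.6 272.4 60 -0.104;python3 look.py 24 611 272 60; python3 tops.py 6
```

```text
t 50.30 at [613.2 270.7  87.6] psi -0.108 q [0.4  0.57 1.53 0.   1.04 2.08] F [ 0.8 -0.2 -7.5] w 0.259
turn -0.0039 (1x-0.0039); shift [-1.9 -1.4 27.6]  xy/1: [-1.87 -1.42]
toolz [ 0.0059  0.0042 -1.    ] q6 2.076
1067 [376.3 208.4] c [641.3 -98.9] size [124.6  62.3] long axis rad 0.043
1059 [443.6 214.3] c [ 621.6 -263.5] size [123.4  61.3] long axis rad 0.001
```

View pics/c24.png

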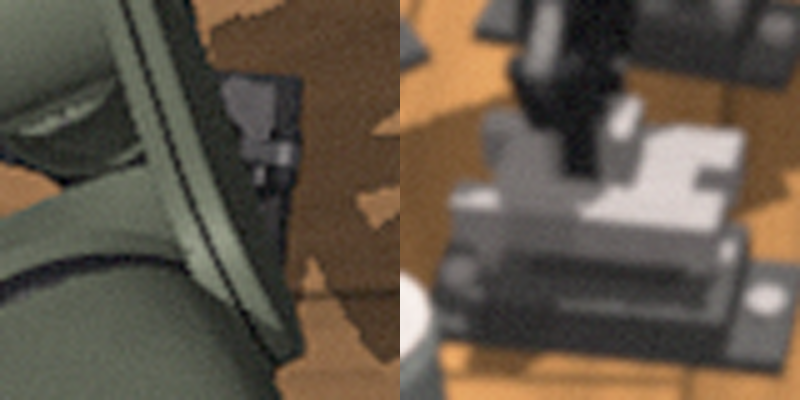

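Call:
apply_moves(
  moves=[
    [[-1.8, -1.4, 6], -0.004],
    [[0, 0, 6], 0],
    [[0, 0, 0], 0],
    [[0, 0, 0], 0],
    [[0, 0, 0], 0],
  ],
)

```text
time_s: 50.87
eef_pos: [611.4, 273.2, 74.7]
eef_rot: [0.999, -0.051, 0.002, -0.002]
wrist_force: [0.1, 0.9, -7.6]
width: 0.261
```

```bash
python3 plan.py 611.6 272.4 60 -0.104
```

```text
t 50.87 at [611.4 273.2  74.7] psi -0.103 q [0.4  0.58 1.54 0.   1.01 2.07] F [ 0.1  0.9 -7.6] w 0.261
turn 0.0011 (1x0.0011); shift [ 0.2  0.8 14.7]  xy/1: [0.25 0.81]
toolz [ 0.0049  0.0038 -1.    ] q6 2.075
```

Call:
apply_moves(
  moves=[
    [[0.2, 0.7, 4], 0.001],
    [[0, 0, 4], 0],
    [[0, 0, 2], 0],
    [[0, 0, 0], 0],
    [[0, 0, 0], 0],
  ],
)

```text
time_s: 51.28
eef_pos: [611.5, 272.4, 64.6]
eef_rot: [0.999, -0.052, 0.002, -0.002]
wrist_force: [0.1, 0.1, -7.5]
width: 0.261
```

Call:
apply_moves(
  moves=[
    [[0, 0, 3], 0],
    [[0, 0, 2], 0],
    [[0, 0, 1], 0],
    [[0, 0, 0], 0],
    [[0, 0, 0], 0],
  ],
)

```text
time_s: 51.7
eef_pos: [611.6, 272.5, 59.1]
eef_rot: [0.999, -0.052, 0.002, -0.002]
wrist_force: [0.1, -1.0, -5.0]
width: 0.26
```

```bash
python3 plan.py 611.6 272.4 60 -0.104
```

```text
t 51.70 at [611.6 272.5  59.1] psi -0.104 q [0.4  0.6  1.56 0.   0.98 2.07] F [ 0.1 -1.  -5. ] w 0.260
turn 0.0000 (1x0.0000); shift [ 0.   0.1 -0.9]  xy/1: [0.01 0.07]
toolz [ 0.0052  0.0039 -1.    ] q6 2.075
```

Call:
apply_moves(
  moves=[
    [[0, 0, 0.5], 0],
    [[0, 0, 0], 0],
    [[0, 0, 0], 0],
    [[0, 0, 0], 0],
  ],
  grip=90,
)

```text
time_s: 52.03
eef_pos: [612.4, 272.8, 59.6]
eef_rot: [0.999, -0.052, 0.004, -0.003]
wrist_force: [0.2, 0.9, -1.0]
width: 0.647
```

Call:
apply_moves(
  moves=[
    [[0, 0, -30], 0],
    [[0, 0, -35], 0],
    [[0, 0, 0], -0.114],
    [[0, 0, 0], -0.114],
    [[0, 0, 0], -0.114],
  ],
)

```text
time_s: 52.45
eef_pos: [612.0, 272.5, 125.2]
eef_rot: [0.993, 0.122, 0.004, -0.002]
wrist_force: [-0.4, 0.5, -1.2]
width: 0.651
```

Call:
apply_moves(
  moves=[
    [[0, 0, 0], -0.114],
    [[0, 0, 0], -0.114],
    [[0, 0, 0], -0.114],
    [[0, 0, 0], -0.114],
    [[0, 0, 0], -0.114],
  ],
)

```text
time_s: 52.87
eef_pos: [611.6, 272.4, 124.1]
eef_rot: [0.918, 0.396, 0.004, -0.001]
wrist_force: [0.3, 0.4, 0.6]
width: 0.642
```

Call:
apply_moves(
  moves=[
    [[0, 0, 0], -0.114],
    [[0, 0, 0], -0.114],
    [[0, 0, 0], -0.114],
    [[0, 0, 0], -0.114],
    [[0, 0, 0], 0],
  ],
)

```text
time_s: 53.28
eef_pos: [611.6, 272.4, 124.1]
eef_rot: [0.806, 0.591, 0.004, 0.0]
wrist_force: [0.8, -0.3, 0.5]
width: 0.647
```

```bash
python3 tops.py 7;python3 plan.py 439.4 76.2 120 1.264
```

```text
1066 [376.3 208.4] c [641.3 -98.9] size [124.6  62.3] long axis rad 0.042
1062 [443.6 214.4] c [ 621.6 -263.5] size [123.4  61.3] long axis rad 0.001
t 53.33 at [611.5 272.4 124. ] psi 1.262 q [0.4  0.54 1.49 0.   1.11 0.71] F [-0.4  0.1 -0.3] w 0.646
turn -0.0024 (1x-0.0024); shift [-239.  -104.9    2.1]  xy/7: [-34.14 -14.98]
toolz [ 0.0061  0.0044 -1.    ] q6 0.709
```

View pics/t7.png

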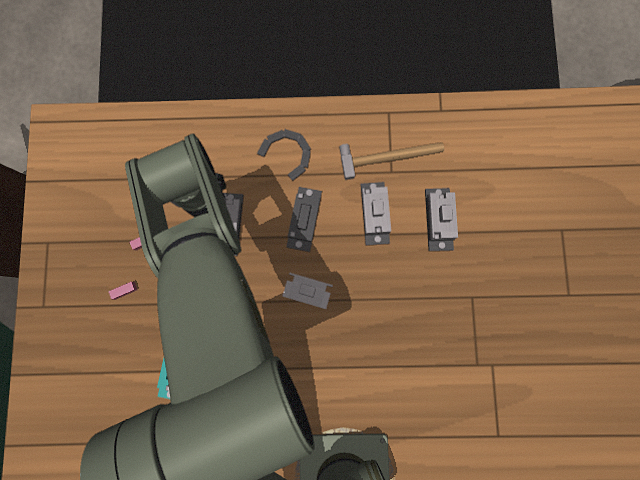

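Top A is still at pixel (307,290). Moving to it.

Call:
apply_moves(
  moves=[
    [[-34.1, -15, 0], 0],
    [[-34.1, -15, 0], 0],
    [[-34.1, -15, 0], 0],
    [[-34.1, -15, 0], 0],
    [[-34.1, -15, 0], 0],
  ],
)

```text
time_s: 53.75
eef_pos: [487.2, 131.3, 122.5]
eef_rot: [0.808, 0.59, 0.004, 0.0]
wrist_force: [0.5, -0.8, -0.3]
width: 0.639
```

Call:
apply_moves(
  moves=[
    [[-34.1, -15, 0], 0],
    [[-34.1, -15, 0], 0],
    [[0, 0, 20], 0],
    [[0, 0, 20], 0],
    [[0, 0, 0], 0],
  ],
)

```text
time_s: 54.17
eef_pos: [437.0, 75.8, 80.0]
eef_rot: [0.808, 0.589, 0.001, -0.001]
wrist_force: [-0.3, 0.2, -0.2]
width: 0.645
```

Call:
apply_moves(
  moves=[
    [[0, 0, 0], 0],
    [[0, 0, 0], 0],
    [[0, 0, 0], 0],
  ],
)

```text
time_s: 54.42
eef_pos: [440.5, 77.0, 82.8]
eef_rot: [0.807, 0.591, 0.004, 0.0]
wrist_force: [0.2, -0.1, -0.5]
width: 0.645
```

```bash
python3 plan.py 439.4 76.2 28 1.264; python3 look.py 25 439 76 40; python3 tops.py 8 52
```

```text
t 54.42 at [440.5  77.   82.8] psi 1.264 q [0.15 0.28 2.06 0.   0.79 0.45] F [ 0.2 -0.1 -0.5] w 0.645
turn -0.0003 (1x-0.0003); shift [-1.4 -1.1 54.8]  xy/1: [-1.42 -1.11]
toolz [ 0.0075  0.0043 -1.    ] q6 0.449
1054 [376.4 208.4] c [634.4 -95.3] size [121.3  60.4] long axis rad 0.043
1048 [443.6 214.3] c [ 615.3 -255.4] size [120.   59.5] long axis rad 0.001
1032 [224.3 219.8] c [618.4 272.5] size [ 61.4 123.7] long axis rad 3.039
911 [299.4 281.5] c [461.   93.6] size [ 59.7 114.6] long axis rad 1.786
```

View pics/c25.png

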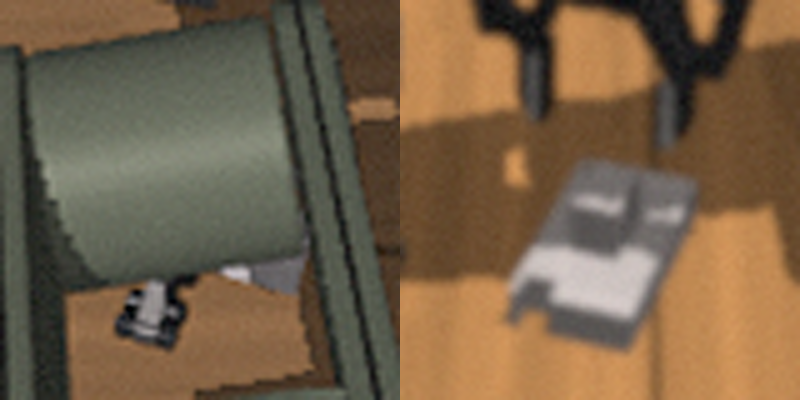

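View pics/t8.png

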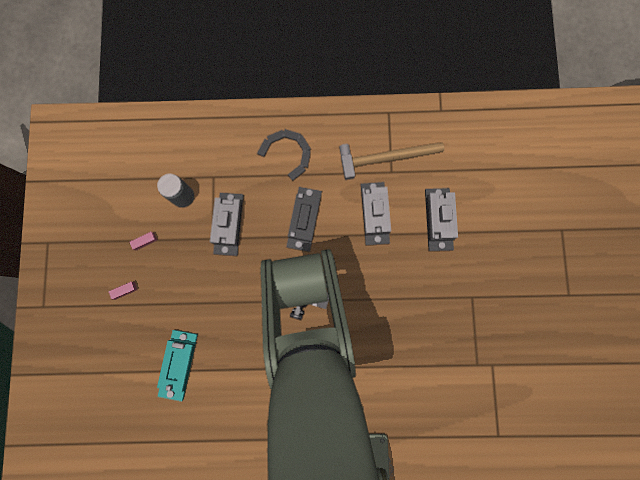

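Call:
apply_moves(
  moves=[
    [[-1.4, -1.1, 15], 0],
    [[0, 0, 18], 0],
    [[0, 0, 14], 0],
    [[0, 0, 7], 0],
    [[0, 0, 0], 0],
  ],
)

```text
time_s: 54.98
eef_pos: [437.4, 75.8, 26.8]
eef_rot: [0.807, 0.591, 0.002, -0.001]
wrist_force: [0.4, 0.3, 0.2]
width: 0.647
```

Call:
apply_moves(
  moves=[
    [[0, 0, 0], 0],
    [[0, 0, 0], 0],
    [[0, 0, 0], 0],
    [[0, 0, 0], 0],
    [[0, 0, 0], 0],
  ],
  grip=255,
)

```text
time_s: 55.4
eef_pos: [438.9, 75.9, 28.9]
eef_rot: [0.807, 0.591, 0.004, 0.0]
wrist_force: [-1.4, 0.1, 6.6]
width: 0.262
```

```bash
python3 plan.py 439.4 76.2 28 2.925; python3 look.py 26 439 76 40
```

```text
t 55.40 at [438.9  75.9  28.9] psi 1.264 q [0.14 0.36 2.13 0.01 0.64 0.45] F [-1.4  0.1  6.6] w 0.262
turn -1.6610 (14x-0.1186); shift [-0.5  0.4  0.9]  xy/1: [-0.45  0.37]
toolz [ 0.0073  0.0044 -1.    ] q6 0.446
```

View pics/c26.png

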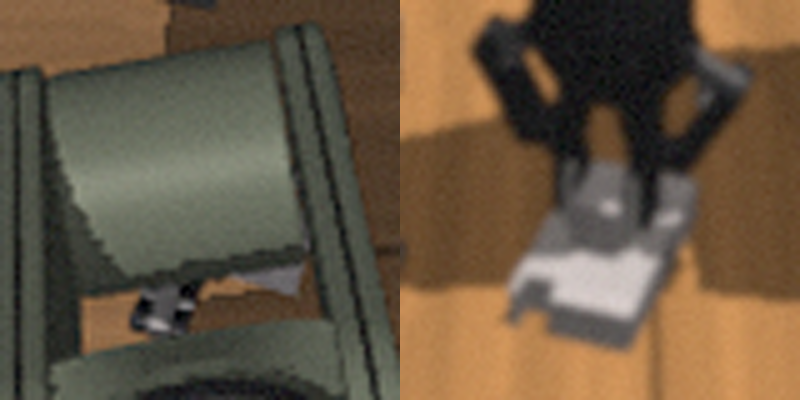

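Call:
apply_moves(
  moves=[
    [[0, 0, -10], 0],
    [[0, 0, -20], 0],
    [[0, 0, -25], -0.119],
    [[0, 0, -20], -0.119],
    [[0, 0, 0], -0.119],
  ],
)

```text
time_s: 55.92
eef_pos: [439.4, 75.7, 105.6]
eef_rot: [0.687, 0.727, 0.006, 0.002]
wrist_force: [1.5, 0.3, -8.8]
width: 0.26
```

Call:
apply_moves(
  moves=[
    [[0, 0, 0], -0.119],
    [[0, 0, 0], -0.119],
    [[0, 0, 0], -0.119],
    [[0, 0, 0], -0.119],
    [[0, 0, 0], -0.119],
  ],
)

```text
time_s: 56.33
eef_pos: [436.2, 75.2, 101.8]
eef_rot: [0.444, 0.896, 0.002, 0.0]
wrist_force: [0.0, -0.5, -8.7]
width: 0.258
```

Call:
apply_moves(
  moves=[
    [[0, 0, 0], -0.119],
    [[0, 0, 0], -0.119],
    [[0, 0, 0], -0.119],
    [[0, 0, 0], -0.119],
    [[0, 0, 0], -0.119],
  ],
)

```text
time_s: 56.75
eef_pos: [436.2, 75.2, 101.7]
eef_rot: [0.162, 0.987, 0.002, 0.001]
wrist_force: [-0.4, -0.7, -8.8]
width: 0.254
```

Call:
apply_moves(
  moves=[
    [[0, 0, 0], -0.114],
    [[0, 0, 0], 0],
    [[0, 0, 0], 0],
  ],
)

```text
time_s: 57.0
eef_pos: [436.7, 75.3, 102.0]
eef_rot: [0.11, 0.994, 0.002, 0.001]
wrist_force: [0.3, -0.5, -7.7]
width: 0.263
```

```bash
python3 plan.py 619.3 81.4 100 2.925; python3 look.py 27 439 76 80
```

```text
t 57.00 at [436.7  75.3 102. ] psi 2.922 q [ 0.14  0.25  2.04  0.    0.85 -1.21] F [ 0.3 -0.5 -7.7] w 0.263
turn -0.0030 (1x-0.0030); shift [-177.1   45.2    2.6]  xy/5: [-35.41   9.04]
toolz [ 0.003   0.0037 -1.    ] q6 -1.212
```

View pics/c27.png

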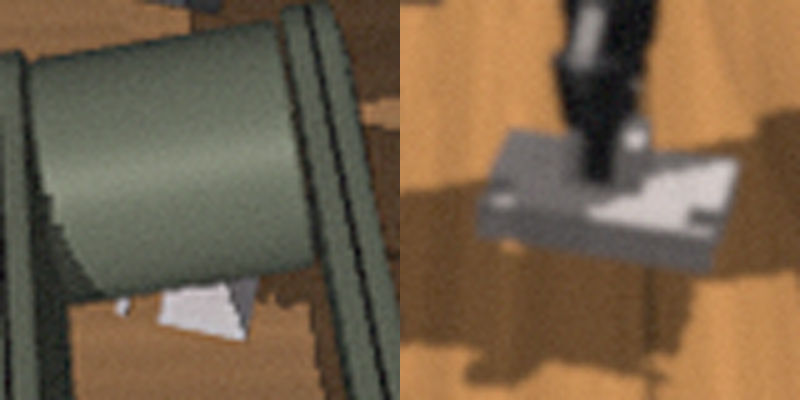

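Both slots are on the camera (+y) side, as needed for die A.

Call:
apply_moves(
  moves=[
    [[-35.4, 9, 0], -0.003],
    [[-35.4, 9, 0], 0],
    [[-35.4, 9, 0], 0],
    [[-35.4, 9, 0], 0],
    [[-35.4, 9, 0], 0],
  ],
)

```text
time_s: 57.52
eef_pos: [621.4, 81.8, 103.0]
eef_rot: [0.108, 0.994, 0.002, 0.002]
wrist_force: [0.5, -0.2, -8.3]
width: 0.26
```

Call:
apply_moves(
  moves=[
    [[0, 0, 10], 0],
    [[0, 0, 8], 0],
    [[0, 0, 0], 0],
    [[0, 0, 0], 0],
    [[0, 0, 0], 0],
  ],
)

```text
time_s: 57.93
eef_pos: [619.3, 81.9, 85.6]
eef_rot: [0.107, 0.994, 0.002, 0.002]
wrist_force: [-0.1, 0.1, -7.9]
width: 0.262
```

```bash
python3 plan.py 619.3 81.4 60 2.925; python3 look.py 28 619 81 60
```

```text
t 57.93 at [619.3  81.9  85.6] psi 2.928 q [ 0.11  0.51  1.65  0.    0.98 -1.25] F [-0.1  0.1 -7.9] w 0.262
turn 0.0027 (1x0.0027); shift [ 0.  -0.6 25.6]  xy/1: [ 0.02 -0.59]
toolz [ 0.0041  0.0039 -1.    ] q6 -1.248
```

View pics/c28.png

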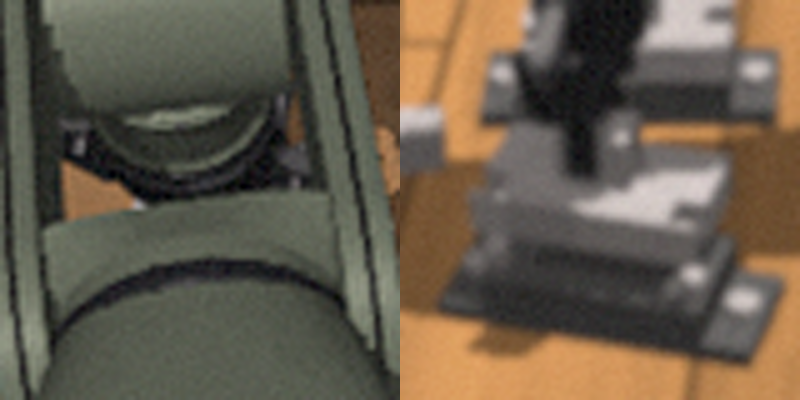

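Call:
apply_moves(
  moves=[
    [[0, -0.5, 5], 0.002],
    [[0, 0, 6], 0],
    [[0, 0, 0], 0],
    [[0, 0, 0], 0],
    [[0, 0, 0], 0],
  ],
)

```text
time_s: 58.45
eef_pos: [620.3, 81.5, 74.6]
eef_rot: [0.108, 0.994, 0.002, 0.002]
wrist_force: [0.0, -0.4, -9.0]
width: 0.259
```

```bash
python3 plan.py 619.3 81.4 60 2.925
```

```text
t 58.45 at [620.3  81.5  74.6] psi 2.926 q [ 0.11  0.52  1.66  0.    0.96 -1.25] F [ 0.  -0.4 -9. ] w 0.259
turn 0.0009 (1x0.0009); shift [ 1.  -0.3 14.6]  xy/1: [ 0.99 -0.33]
toolz [ 0.0051  0.004  -1.    ] q6 -1.247
```

Call:
apply_moves(
  moves=[
    [[0.9, -0.3, 4], 0],
    [[0, 0, 4], 0],
    [[0, 0, 2], 0],
    [[0, 0, 0], 0],
    [[0, 0, 0], 0],
  ],
)

```text
time_s: 58.87
eef_pos: [619.3, 81.4, 64.4]
eef_rot: [0.108, 0.994, 0.002, 0.002]
wrist_force: [-0.5, 0.2, -8.7]
width: 0.26
```

Call:
apply_moves(
  moves=[
    [[0, 0, 3], 0],
    [[0, 0, 2], 0],
    [[0, 0, 1], 0],
    [[0, 0, 0], 0],
    [[0, 0, 0], 0],
  ],
)

```text
time_s: 59.28
eef_pos: [619.7, 81.4, 59.3]
eef_rot: [0.108, 0.994, 0.002, 0.003]
wrist_force: [0.1, -0.6, -4.0]
width: 0.258
```

```bash
python3 plan.py 619.3 81.4 60 2.925
```

```text
t 59.28 at [619.7  81.4  59.3] psi 2.926 q [ 0.11  0.54  1.67  0.    0.92 -1.25] F [ 0.1 -0.6 -4. ] w 0.258
turn 0.0009 (1x0.0009); shift [ 0.4 -0.1 -0.7]  xy/1: [ 0.36 -0.08]
toolz [ 0.0059  0.0041 -1.    ] q6 -1.247
```

Call:
apply_moves(
  moves=[
    [[0, 0, 0.5], 0],
    [[0, 0, 0], 0],
    [[0, 0, 0], 0],
    [[0, 0, 0], 0],
  ],
  grip=90,
)

```text
time_s: 59.62
eef_pos: [620.2, 81.5, 59.2]
eef_rot: [0.108, 0.994, 0.003, 0.004]
wrist_force: [-0.3, 0.7, 0.8]
width: 0.643
```

Call:
apply_moves(
  moves=[
    [[0, 0, -30], 0],
    [[0, 0, -40], 0],
    [[35, 0, -10], 0],
    [[38, 0, 0], 0],
    [[38, 0, 0], 0],
  ],
)

```text
time_s: 60.03
eef_pos: [510.6, 105.1, 139.3]
eef_rot: [0.108, 0.994, 0.003, 0.004]
wrist_force: [-0.3, 0.5, 0.5]
width: 0.647
```

Call:
apply_moves(
  moves=[
    [[38, 0, 0], 0],
    [[38, 0, 0], 0],
    [[38, 0, 0], 0],
    [[0, 0, 0], 0],
    [[0, 0, 0], 0],
  ],
)

```text
time_s: 60.45
eef_pos: [397.9, 129.5, 138.0]
eef_rot: [0.107, 0.994, 0.003, 0.003]
wrist_force: [0.6, -0.9, -0.5]
width: 0.647
```

```bash
python3 tops.py 9 52
python3 - <<'E'
from h import *
im=cv2.imread("pics/t9.png");s=cam("side","s9")
o=[ortho(im,"top",52,540,700,y-50,y+50,2) for y in(272,81,-96,-255)]
c=cv2.resize(s[155:330,225:395],None,fx=3.4,fy=3.4,interpolation=2)
cv2.imwrite("pics/fin1.png",np.hstack(o));cv2.imwrite("pics/fin2.png",c)
E
python3 plan.py 400 100 100 0
```

```text
1053 [376.4 208.5] c [634.4 -95.3] size [121.3  60.4] long axis rad 0.043
1065 [303.4 214.6] c [624.9  80.5] size [ 60.6 121.8] long axis rad 2.925
1052 [443.6 214.4] c [ 615.2 -255.4] size [ 59.6 120. ] long axis rad 3.139
1035 [224.3 219.8] c [618.4 272.4] size [ 61.6 123.7] long axis rad 3.043
1120 [259.9 310.2] c [391.7 186.4] size [ 63.3 126.6] long axis rad 1.853
t 60.55 at [400.6 129.6 138.1] psi 2.926 q [ 0.28  0.17  2.04  0.    0.93 -1.07] F [-0.4 -0.  -0.3] w 0.646
turn 2.9262 (25x0.1170); shift [-0.9 29.7 38. ]  xy/1: [-0.94 29.73]
toolz [ 0.0082  0.0047 -1.    ] q6 -1.073
```

View pics/t9.png

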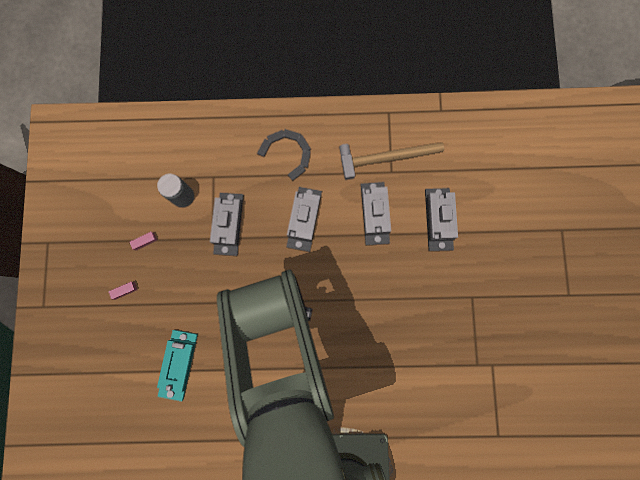

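View pics/fin1.png

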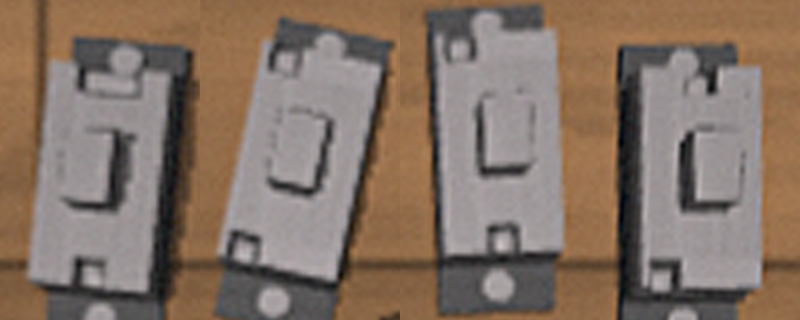

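View pics/fin2.png

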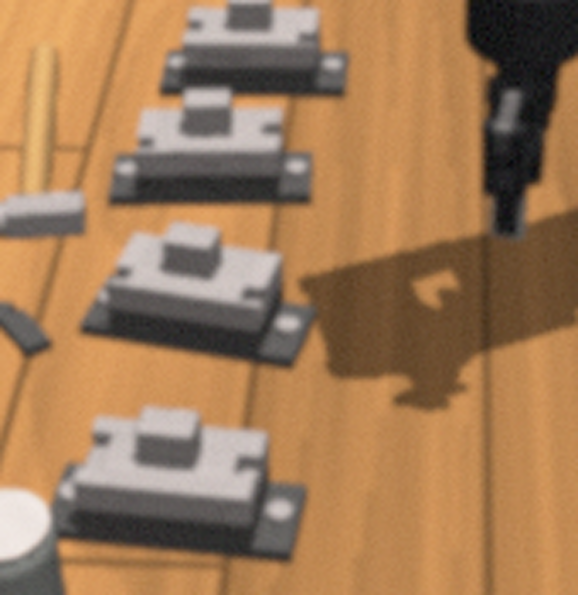

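All four tops look flush, with the lugs inside their slots. The horseshoe, hammer and can are in the same image positions as at the start, and the gripper is clear. Handing in.

```bash
python3 -c "
from bench import bot
print(bot.sign_off(), bot.state()['time_s'])"
```

```text
the job is handed in; nothing more can be done
the job is handed in; nothing more can be done
```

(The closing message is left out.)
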